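# Nest the beaker bodies and park their board under the dust hood

## Task

Draw the carrying board out from under the clear dust hood, and slip all the tapered beaker bodies loosely, one over the other, on the board's wooden cone: upright, let down gently and never pressed home, for they wedge and jam. Then slide the loaded board, flat on the bench all the while, back under the hood until it lies square and flush in the corner of the two wooden fences. Leave the brass pot, the black scoop and the graver where they are.

Things in the scene. Friction and masses are not known exactly. Their poses are not given: they have to be found in the camera images.
- beaker1: tapered beaker body, silver metal: a conical sleeve open at both ends, standing on its wide end on a mat 2 mm thick. 80 mm tall, 74 mm outside diameter at the foot narrowing evenly to 42 mm at the top, wall 3.5 mm (measured level), about 0.11 kg. Origin: on the axis at the bottom (wide) end; z along the axis to the narrow end. All beakers are alike but for colour. May be absent (None)
- beaker2: tapered beaker body, copper-coloured metal: a conical sleeve open at both ends, standing on its wide end on a mat 2 mm thick. 80 mm tall, 74 mm outside diameter at the foot narrowing evenly to 42 mm at the top, wall 3.5 mm (measured level), about 0.11 kg. Origin: on the axis at the bottom (wide) end; z along the axis to the narrow end. All beakers are alike but for colour. May be absent (None)
- beaker3: tapered beaker body, brass-coloured metal: a conical sleeve open at both ends, standing on its wide end on a mat 2 mm thick. 80 mm tall, 74 mm outside diameter at the foot narrowing evenly to 42 mm at the top, wall 3.5 mm (measured level), about 0.11 kg. Origin: on the axis at the bottom (wide) end; z along the axis to the narrow end. All beakers are alike but for colour. May be absent (None)
- beaker4: tapered beaker body, silver metal: a conical sleeve open at both ends, standing on its wide end on a mat 2 mm thick. 80 mm tall, 74 mm outside diameter at the foot narrowing evenly to 42 mm at the top, wall 3.5 mm (measured level), about 0.11 kg. Origin: on the axis at the bottom (wide) end; z along the axis to the narrow end. All beakers are alike but for colour. May be absent (None)
- beaker5: tapered beaker body, copper-coloured metal: a conical sleeve open at both ends, standing on its wide end on a mat 2 mm thick. 80 mm tall, 74 mm outside diameter at the foot narrowing evenly to 42 mm at the top, wall 3.5 mm (measured level), about 0.11 kg. Origin: on the axis at the bottom (wide) end; z along the axis to the narrow end. All beakers are alike but for colour. May be absent (None)
- board: carrying board, loose, 0.32 kg, slides on the bench: pale plywood, 140 mm (x) by 150 mm (y), 12 mm thick, with a handle bar out of the middle of its -y edge and an upright dark wooden cone on its centre. Origin: centre of the rectangle's underside; z up. Parked, it has its axes parallel to the hood's and its origin at x = -0.070, y = -0.075 of the hood's frame; it starts under the hood, out of the corner
- handle (a point): grip point on the board's handle, 11 mm above the bench, 180 mm from the board's origin along its -y. The handle is a bar along y, 26 mm wide (x), 22 mm high, lying on the bench, from 75 to 215 mm from the board's origin; pinch it across its width
- cone_tip (a point): centre of the flat top of the wooden cone, on its axis, 92 mm above the bench (80 above the board's top face). The cone is 70 mm across at its foot and 42 mm across 70 mm higher, then a blunt nose. A beaker slipped over it comes to rest on the taper with its bottom end about 20 mm above the bench; each next one about 17 mm (15 to 20) above the one below it
- board_corner (a point): the corner of the board that belongs in the fence corner: its +x, +y corner (half way up its thickness)
- hood: dust hood, fixed: clear acrylic roof on four 12 mm square steel posts, over two wooden fences on the bench, 30 mm high, that meet at a right angle. Origin: the inner corner of the fences, on the bench; their faces are the planes x = 0 (fence along y, from y = 0 to -0.16) and y = 0 (fence along x, from x = 0 to -0.19). The board goes in along +y; its handle stays out in front (-y)
- hood_gap (a point): middle of the hood's entrance, on the bench: x = -0.0835, y = -0.15 of the hood's frame. Front posts stand either side, 203 mm apart (inner faces at x = -0.185 and x = 0.018). Above, the roof: its underside is 200 mm above the bench (five nested beakers reach to 170 mm), it is 5 mm thick, and it covers x from -0.21 to 0.04 and y from -0.168 to 0.042 of the hood's frame
- pot: bystander: small open brass pot, 54 mm across, 45 mm high; origin at the centre of its underside. Leave it alone
- scoop: bystander: black stone scoop 60 by 85 mm, 16 mm high, with a wire ring; origin at the centre of its underside. Leave it alone
- graver: bystander: graver with a mushroom-shaped wooden handle, 120 mm long, lying along its x; origin on the bench. Leave it alone
There are look-alikes about, which are no part of the job. Leave any green look-alike of the beaker1 alone.

How it is judged:
By the outcome, as a careful person would: the job done as asked, in the order asked, and still so for the second after the job is handed in, with the robot touching nothing.
Of beaker1, beaker2, beaker3, beaker4, beaker5 only 3 to 5 are there at a start; the rules pass over those that are not, and their reading is None.
At some moment in a run one of beaker1, beaker2, beaker3, beaker4, beaker5, board may be knocked a few centimetres aside while the robot is not near it.
It also fails if it takes over 210 s, if anything falls off the work surface, if the arm or the gripper's body presses on something with over 40 N, if the wrist force passes 120 N, or if a joint passes its speed limit or range.

## Robot

A 7-joint arm with a two-finger parallel gripper is mounted at the origin on the work surface. World frame = base frame: x ahead of the robot, y to its left, z up, the work surface at z = 0. Lengths are in m, angles in rad, forces in N, time in s.
With the tool pointing down it reaches from about 0.35 to 0.9 m from the base axis. Payload 8.1 kg.
Tool frame: the origin (TCP) lies between the finger pads; the fingertips stand 11 mm ahead of it and the grasp point (between the pads) lies 8 mm behind it; z points along the fingers, y is the line along which they close (so a half turn about z gives the same grasp; the last joint's range is limited). The gripper opens to 92 mm and grips with 3 to 60 N. Pads are 19 mm wide; open, the fingers measure 130 mm over their backs; the gripper's body (75 mm by 190 mm) begins 47 mm behind the grasp point.
Start: joints at [1.001, 0.434, 0.025, 1.573, -0.012, 1.134, -0.075], TCP at [0.281, -0.558, 0.238] pointing down, gripper open.
Joint ranges: [-2.62, 2.62], [-0.44, 2.09], [-1.27, 1.32], [0.08, 2.57], [-1.32, 4.46], [0.12, 2], [-2.74, 2.74]. Speed limits (rad/s): [2.22, 2.22, 3.01, 3.01, 3.14, 3.14, 3.14].

## Interface

Orientations are given as a rotation vector (axis times angle).
In Python, from cell import observe, get_image, camera_params, sign_off gives the robot as it stands.
- The arm moves only by the shell command python3 -m pendant 'ROWS' [FORCE]. ROWS is JSON, one flat list of numbers, 7 for each row, row after row: the shift along the tool's x, y, z in m, then the turn, a rotation vector about the tool's x, y, z in rad, then the finger opening in m, from 0 to 0.0918. In form: [dx, dy, dz, rx, ry, rz, jaw, dx, dy, dz, rx, ry, rz, jaw, ...]. A call has 1 to 10 rows; each row shifts and turns the commanded pose from where the row before left it, along the tool's axes as they then stand; what a row does not reach is not made up. A row lasts 1/8 s, in which the tool goes at most 62.5 mm and 10.7 degrees, less where a joint would pass 70% of its speed; a pose out of reach is approached as far as the arm can. A call is refused whole if a number of a shift passes 0.0625 or a number of a turn 0.188, either way. A call with a gripper value outside its range is refused whole. The fingers move at their own pace and stop on an object; FORCE is the grip in N (left out, the last holds). Time passes only in rows, so rows that do not move let the fingers close. It gives the time, the measured TCP pose, the force, the opening and the grip force at its end, in the units of the state.
- observe(): the state, without advancing time (a new reading comes with each control period).
- get_image(name): name is "scene" or "top" or "wrist"; returns the picture (420x560x3 uint8, red, green, blue); there is no depth.
- camera_params(name): a dict with "intrinsics" (3x3 intrinsics, pixels), "dist" ([k1, k2, p1, p2, k3] as OpenCV has them; the pictures are not rectified), "eye" and "rotation" of the camera in the world; the wrist camera has in their place "T_tool_cam" (4x4, takes a point from camera to tool coordinates, whose origin is the TCP and whose axes are the flange's). Camera axes: x right, y down, z forward; pixel columns grow to the right and rows downward; lengths in m; the calibration is good to about 2 mm. A picture is of the moment at which its call begins: read the wrist's pose just before it. camera_params takes no time and is no camera call.
- sign_off(): hands the job in; it is judged then, once.
The state is a dict: "clock": time; "joints": joint angles; "dq": joint speeds; "joint_efforts": joint torques, N m; "position": TCP position; "ee_rot": TCP orientation; "force": force on the tool from outside, world axes, zero at the start; "ft_torque": the same for the moment, N m; "width": opening from 0.0 (shut) to 1.0 (fully open); "gripper_force": force on a finger pad.
Only numpy, scipy, OpenCV 4.12 (cv2) and the standard library are available. Lean on these libraries where they do the work, as an engineer would, in place of code of your own. Each camera call takes 0.05 s, during which the arm holds its last target. There are 200 camera calls.

## Working session

There is one attempt and no reset: what is moved stays moved. The work goes in short steps, Python scripts to look and compute and a shell command to move; the robot and the scene stay as the last step left them, time stands still between calls to the robot, and variables do not carry over. Pictures are saved under pics/ and viewed, at most 14 in all, crops included, and the job is handed in when it is done.

```bash
mkdir -p pics; ls; python3 - <<'E'
from cell import observe,get_image,camera_params
import cv2,json
print(observe())
for n in ("scene","top","wrist"):
    im=get_image(n); cv2.imwrite(f"pics/{n}0.png",im[:,:,::-1])
    print(n,camera_params(n))
E
```

```text
pics
{'clock': 0.0, 'joints': array([ 1.00141324,  0.43520105,  0.02500105,  1.57410653, -0.01162267,
        1.13398016, -0.07508531]), 'dq': array([-0.00138887, -0.00172293, -0.0007635 ,  0.00029498, -0.00067494,
       -0.00021969, -0.0006847 ]), 'joint_efforts': array([-1.44624348e-03, -6.67838645e+01,  9.84124951e-01, -3.14461184e+01,
       -6.06151507e-02,  4.27514885e-02,  1.15617440e-04]), 'position': array([ 0.28098026, -0.55772666,  0.23695525]), 'ee_rot': array([-3.05501745e+00, -7.26104324e-01,  7.62033389e-04]), 'force': array([-0.66958942,  0.45442568, -0.277321  ]), 'ft_torque': array([-0.05633709, -0.00142348, -0.01333799]), 'gripper_force': 0.0, 'width': 1.0031779621689576}
scene {'intrinsics': array([[480.85469468,   0.        , 279.18512617],
       [  0.        , 480.85469468, 204.5748793 ],
       [  0.        ,   0.        ,   1.        ]]), 'dist': array([-0.0158868,  0.       ,  0.       ,  0.       ,  0.       ]), 'eye': array([ 1.23817152, -0.73627818,  1.5102808 ]), 'rotation': array([-2.33683331, -0.94579372,  0.29966826])}
top {'intrinsics': array([[468.
[... 245 characters left out ...]
 0.00591499, 1.59496862]), 'rotation': array([-2.11577673,  2.11699081, -0.18794542])}
wrist {'intrinsics': array([[356.20109329,   0.        , 278.49920626],
       [  0.        , 356.20109329, 210.0252637 ],
       [  0.        ,   0.        ,   1.        ]]), 'dist': array([-0.01393296,  0.        ,  0.        ,  0.        ,  0.        ]), 'T_tool_cam': array([[ 6.12699526e-05, -9.68142989e-01, -2.50397981e-01,
         6.78145197e-02],
       [ 9.99999998e-01,  5.62104468e-05,  2.73572592e-05,
         6.12409115e-04],
       [-1.24107563e-05, -2.50397982e-01,  9.68142991e-01,
        -1.47541941e-01],
       [ 0.00000000e+00,  0.00000000e+00,  0.00000000e+00,
         1.00000000e+00]])}
```

View pics/scene0.png

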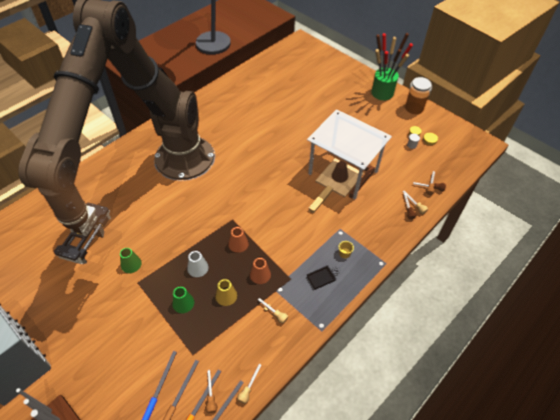

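View pics/top0.png

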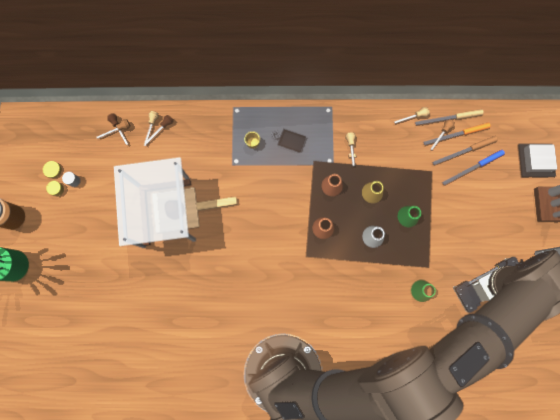

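```bash
cat > h.py <<'E'
import numpy as np,cv2
from cell import observe,get_image,camera_params
from scipy.spatial.transform import Rotation as R
def cam(n,st=None):
    p=camera_params(n); K=np.array(p["intrinsics"]);d=np.array(p["dist"])
    if n=="wrist":
        st=st or observe(); T=np.array(p["T_tool_cam"]); Rt=R.from_rotvec(st["ee_rot"]).as_matrix()
        return K,d,Rt@T[:3,:3],Rt@T[:3,3]+st["position"]
    return K,d,R.from_rotvec(p["rotation"]).as_matrix(),np.array(p["eye"])
def ray(c,uv):
    K,d,Rc,e=c; q=cv2.undistortPoints(np.array(uv,float).reshape(-1,1,2),K,d)[:,0]
    v=np.c_[q,np.ones(len(q))]@Rc.T; return e,v
def plane(c,uv,z):
    e,v=ray(c,uv); return e+v*((z-e[2])/v[:,2])[:,None]
def proj(c,P):
    K,d,Rc,e=c; q=(np.atleast_2d(P)-e)@Rc
    return cv2.projectPoints(q,np.zeros(3),np.zeros(3),K,d)[0][:,0]
def snap(n,f=None):
    st=observe(); im=get_image(n)[:,:,::-1].copy()
    if f: cv2.imwrite(f"pics/{f}.png",im)
    return im,cam(n,st),st
def frame(st):
    "tool axes in world"
    return R.from_rotvec(st["ee_rot"]).as_matrix()
def tri(c1,u1,c2,u2):
    e1,v1=ray(c1,u1);e2,v2=ray(c2,u2);a=v1[0]/np.linalg.norm(v1[0]);b=v2[0]/np.linalg.norm(v2[0])
    s,t=np.linalg.lstsq(np.c_[a,-b],e2-e1,rcond=None)[0]
    return (e1+a*s+e2+b*t)/2,np.linalg.norm(e1+a*s-e2-b*t)
E
python3 - <<'E'
from h import *
im=cv2.imread("pics/top0.png"); a=im[145:270,105:245]; b=im[155:275,300:440]
A=cv2.resize(a,None,fx=2.8,fy=2.8,interpolation=3);B=cv2.resize(b,None,fx=2.8,fy=2.8,interpolation=3)
H=max(A.shape[0],B.shape[0]);f=lambda x:cv2.copyMakeBorder(x,0,H-x.shape[0],0,0,0)
top=np.hstack([f(A),f(B)])
s=cv2.imread("pics/scene0.png")
print(top.shape); 
C=cv2.resize(s[105:225,270:410],None,fx=2.0,fy=2,interpolation=3)
D=cv2.resize(s[210:330,110:310],None,fx=2,fy=2,interpolation=3)
bot=np.hstack([C,D]);bot=cv2.copyMakeBorder(bot,0,0,0,top.shape[1]-bot.shape[1],0)
cv2.imwrite("pics/crop0.png",np.vstack([top,bot]))
c=cam("top")
for n,p in dict(silver=(378,233),brass=(377,185),copA=(336,180),copB=(326,223)).items(): print(n,plane(c,[p],0.082)[0].round(3))
print(plane(c,[(236,202),(197,207)],0.022).round(3)); print(plane(c,[(117,167),(179,162),(187,237),(124,240)],0.205).round(3))
E
```

```text
(350, 784, 3)
silver [ 0.452 -0.311  0.082]
brass [ 0.612 -0.314  0.082]
copA [ 0.629 -0.179  0.082]
copB [ 0.485 -0.142  0.082]
[[0.567 0.159 0.022]
 [0.55  0.292 0.022]]
[[0.642 0.513 0.205]
 [0.657 0.32  0.205]
 [0.424 0.286 0.205]
 [0.415 0.477 0.205]]
```

View pics/crop0.png

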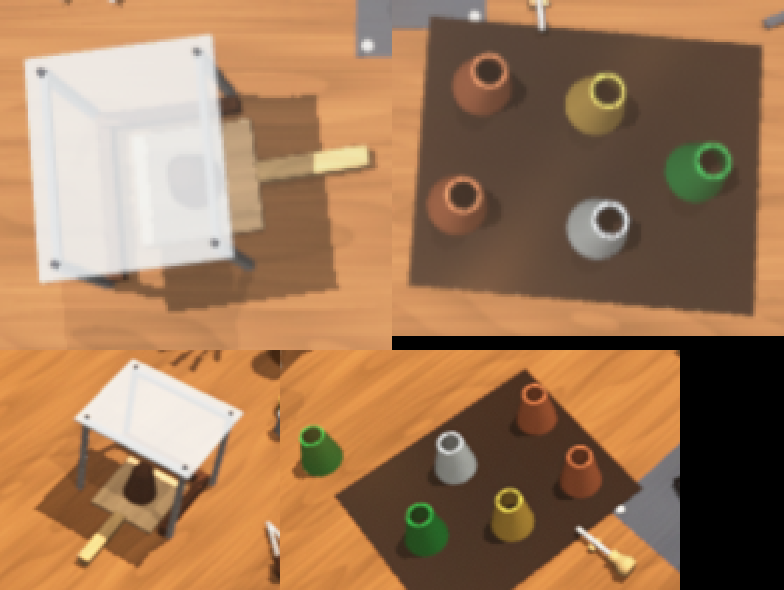

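```bash
cat >> h.py <<'E'
def fit2(Pl,Pw):
    "2D rigid local->world: yaw, t, residuals"
    Pl=np.array(Pl);Pw=np.array(Pw)[:,:2];a=Pl.mean(0);b=Pw.mean(0)
    H=(Pl-a).T@(Pw-b);y=np.arctan2(H[0,1]-H[1,0],H[0,0]+H[1,1])
    M=np.array([[np.cos(y),-np.sin(y)],[np.sin(y),np.cos(y)]]);t=b-M@a
    return y,t,np.linalg.norm(Pl@M.T+t-Pw,axis=1)
E
python3 - <<'E'
from h import *
c=cam("top"); f=lambda L:[(x/2.8+105-.3,y/2.8+145-.3) for x,y in L]
roof=plane(c,f([(25,60),(212,35),(233,257),(40,282)]),.205)
y,t,r=fit2([(.04,.042),(.04,-.168),(-.21,-.168),(-.21,.042)],roof); print("roof",np.degrees(y),t,r)
b=plane(c,f([(41,72),(197,51),(214,243),(55,264)]),.205)
print(b.round(3)); 
h=plane(c,f([(369,157),(259,171)]),.022);print("handle",h.round(3),np.degrees(np.arctan2(*(h[1]-h[0])[:2]))) 
bd=plane(c,f([(250,120),(262,229)]),.012);print("board front edge",bd.round(3),np.linalg.norm(bd[0]-bd[1]))
# cone from scene: nose top pixel in scene crop (146,464)->
s=cam("scene"); print("nose",plane(s,[(146/2+270,(462-350)/2+105)],.092))
st=observe();print(frame(st).round(3))
E
```

```text
roof 7.496767106883514 [0.61161811 0.47698623] [0.00081952 0.00049188 0.00070306 0.0008352 ]
[[0.631 0.505 0.205]
 [0.654 0.332 0.205]
 [0.441 0.305 0.205]
 [0.418 0.476 0.205]]
handle [[0.572 0.157 0.022]
 [0.554 0.292 0.022]] -7.286135235954062
board front edge [[0.621 0.307 0.012]
 [0.484 0.288 0.012]] 0.1381531019683949
nose [[0.54195505 0.38263632 0.092     ]]
[[ 0.893  0.45  -0.001]
 [ 0.45  -0.893  0.001]
 [-0.    -0.001 -1.   ]]
```

```bash
cat >> h.py <<'E'
def go(x,y,z,yaw,st=None):
    st=st or observe(); F=frame(st); p=np.array([x,y,z])-st["position"]
    G=np.array([[np.cos(yaw),np.sin(yaw),0],[np.sin(yaw),-np.cos(yaw),0],[0,0,-1.]])
    d=F.T@p; r=R.from_matrix(F.T@G).as_rotvec()
    print("shift(tool, before turn)",(1000*d).round(1),"mm rows>=%.1f"%(np.linalg.norm(d)/.0625),"turn",r.round(4),"rows>=%.1f"%(np.linalg.norm(r)/.187),"| after turn shift",(1000*G.T@p).round(1))
E
python3 - <<'E'
from h import *
go(.5688,.1776,.15,np.radians(97.45))
E
```

```text
shift(tool, before turn) [ 587.9 -527.1   87.7] mm rows>=12.7 turn [-1.100e-03 -7.000e-04 -1.234e+00] rows>=6.6 | after turn shift [691.9 380.6  87.1]
```

```bash
python3 -m pendant '[0.042,-0.0376,0,0,0,0,0.09,0.042,-0.0376,0,0,0,0,0.09,0.042,-0.0376,0,0,0,0,0.09,0.042,-0.0376,0,0,0,0,0.09,0.042,-0.0376,0,0,0,0,0.09,0.042,-0.0376,0,0,0,0,0.09,0.042,-0.0376,0,0,0,0,0.09,0.042,-0.0376,0,0,0,0,0.09,0.042,-0.0376,0,0,0,0,0.09,0.042,-0.0376,0,0,0,0,0.09]' 30
python3 -m pendant '[0.042,-0.0376,0,0,0,0,0.09,0.042,-0.0376,0,0,0,0,0.09,0.042,-0.0376,0.02,0,0,0,0.09,0.042,-0.0376,0.02,0,0,0,0.09,0,0,0,0,0,-0.176,0.09,0,0,0,0,0,-0.176,0.09,0,0,0,0,0,-0.176,0.09,0,0,0,0,0,-0.176,0.09,0,0,0,0,0,-0.176,0.09,0,0,0,0,0,-0.176,0.09]'
python3 -m pendant '[0,0,0.02,0,0,-0.178,0.09,0,0,0.02,0,0,0,0.09,0,0,0,0,0,0,0.09]'
python3 - <<'E'
from h import *
im,c,st=snap("wrist","w1"); print(st["position"],frame(st)[:,0]); go(.5688,.1776,.15,np.radians(97.45))
E
```

```text
clock: 1.4
position: [0.4875, -0.0317, 0.2377]
ee_rot: [3.056, 0.726, 0.0]
force: [0.8, -0.6, 0.8]
width: 0.979
gripper_force: 0.0
clock: 2.65
position: [0.5694, 0.1763, 0.1974]
ee_rot: [-2.268, -2.174, 0.001]
force: [-0.0, -0.5, -0.2]
width: 0.98
gripper_force: 0.0
clock: 3.02
position: [0.5685, 0.1757, 0.1562]
ee_rot: [-2.072, -2.359, 0.005]
force: [-0.4, -0.6, 0.6]
width: 0.981
gripper_force: 0.0
[0.56853632 0.17572527 0.15615097] [-1.29114547e-01  9.91629381e-01 -7.77773463e-04]
shift(tool, before turn) [ 1.4 -0.2  7.3] mm rows>=0.1 turn [-0.0015  0.0003 -0.0005] rows>=0.0 | after turn shift [ 1.4 -0.2  7.3]
```

View pics/w1.png

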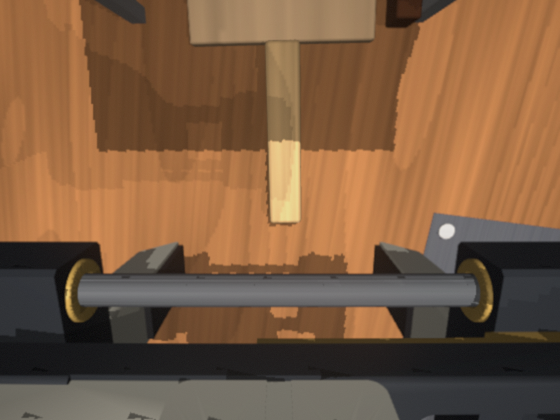

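```bash
python3 - <<'E'
from h import *
c=cam("wrist")
e=plane(c,[(285,215),(282.5,41)],.022);b=plane(c,[(190,44),(373,39)],.012)
print(e.round(4),np.degrees(np.arctan2(-(e[1]-e[0])[0],(e[1]-e[0])[1])),b.round(4),np.linalg.norm(b[1]-b[0]))
u=np.array([-np.sin(np.radians(7.45)),np.cos(np.radians(7.45))])
g=e[0,:2]+.02*u; print("grip",g); go(*g,.014,np.radians(97.45))
E
```

```text
[[0.5766 0.1664 0.022 ]
 [0.5571 0.2971 0.022 ]] 8.47318049230513 [[0.4875 0.2879 0.012 ]
 [0.6248 0.3094 0.012 ]] 0.13897055302902078
grip [0.57399655 0.18618988]
shift(tool, before turn) [  9.3   6.3 143.3] mm rows>=2.3 turn [-0.0015  0.0003 -0.0005] rows>=0.0 | after turn shift [  9.3   6.1 143.3]
```

```bash
python3 -m pendant '[0.005,0.003,0.045,0,0,-0.018,0.09,0.004,0.003,0.045,0,0,0,0.09,0,0,0.035,0,0,0,0.09,0,0,0.0125,0,0,0,0.09,0,0,0.005,0,0,0,0.09,0,0,0,0,0,0,0.02,0,0,0,0,0,0,0.02,0,0,0,0,0,0,0.02,0,0,0,0,0,0,0.02,0,0,0,0,0,0,0.02]' 30
```

```text
clock: 4.32
position: [0.5743, 0.1862, 0.0154]
ee_rot: [2.051, 2.379, 0.0]
force: [0.4, -0.2, 0.7]
width: 0.483
gripper_force: 0.0
```

```bash
python3 -m pendant '[0,0,0,0,0,0,0.015,0,0,0,0,0,0,0.015,0,0,0,0,0,0,0.015,0,0,0,0,0,0,0.015]' 30
```

```text
clock: 4.82
position: [0.574, 0.1862, 0.0152]
ee_rot: [-2.051, -2.38, 0.001]
force: [-0.9, -0.1, 0.8]
width: 0.281
gripper_force: 30.0
```

```bash
python3 -m pendant '[-0.008,0,0,0,0,0,0.015,-0.012,0,0,0,0,0,0.015,-0.012,0,0,0,0,0,0.015,-0.012,0,0,0,0,0,0.015,-0.012,0,0,0,0,0,0.015,-0.012,0,0,0,0,0,0.015,-0.012,0,0,0,0,0,0.015,-0.012,0,0,0,0,0,0.015,-0.012,0,0,0,0,0,0.015,-0.012,0,0,0,0,0,0.015]'
python3 -m pendant '[-0.012,0,0,0,0,0,0.015,-0.012,0,0,0,0,0,0.015,-0.012,0,0,0,0,0,0.015,-0.012,0,0,0,0,0,0.015,-0.012,0,0,0,0,0,0.015,-0.012,0,0,0,0,0,0.015,-0.008,0,0,0,0,0,0.015,-0.004,0,0,0,0,0,0.015,0,0,0,0,0,0,0.015]'
python3 - <<'E'
from h import *
snap("top","top1")
E
```

```text
clock: 6.08
position: [0.5914, 0.0707, 0.0152]
ee_rot: [2.051, 2.379, -0.0]
force: [-0.6, 1.1, -1.6]
width: 0.282
gripper_force: 29.9
clock: 7.2
position: [0.6037, -0.0121, 0.0152]
ee_rot: [2.052, 2.379, -0.001]
force: [0.1, -1.2, -1.0]
width: 0.278
gripper_force: 29.9
```

View pics/top1.png

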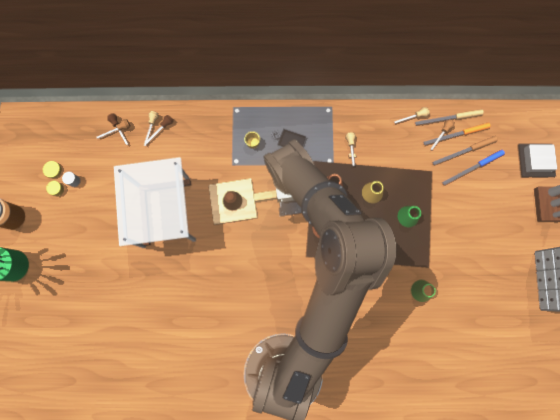

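```bash
python3 -m pendant '[0,0,0,0,0,0,0.09,0,0,0,0,0,0,0.09,0,0,0,0,0,0,0.09,0,0,0,0,0,0,0.09,0,0,-0.03,0,0,0,0.09,0,0,-0.05,0,0,0,0.09,0,0,-0.05,0,0,0,0.09,0.04,0,-0.05,0,0,0,0.09,0.03,0,-0.02,0,0,0,0.09,0,0,0,0,0,0,0.09]'
python3 - <<'E'
from h import *
im,c,st=snap("wrist","w2"); print(st["position"])
t,_,_=snap("top"); 
cv2.imwrite("pics/w2c.png",np.hstack([im[:,60:500],cv2.resize(t[150:290,190:310],None,fx=3,fy=3,interpolation=3)]))
E
```

```text
clock: 8.5
position: [0.5938, 0.0605, 0.2165]
ee_rot: [2.045, 2.383, 0.006]
force: [-0.9, 0.3, -1.5]
width: 0.98
gripper_force: 0.0
[0.59384031 0.06050228 0.21651234]
```

View pics/w2c.png

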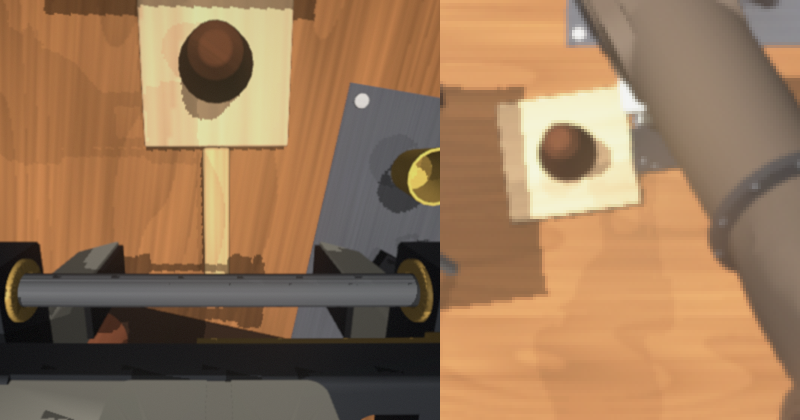

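```bash
python3 - <<'E'
from h import *
im=cv2.imread("pics/w2.png"); c=cam("wrist")
hsv=cv2.cvtColor(im,cv2.COLOR_BGR2HSV)
P=plane(c,[(206,147),(347,146),(199,7),(353,7)],.012); print(P.round(4))
y,t,r=fit2([(-.07,-.075),(.07,-.075),(-.07,.075),(.07,.075)],P);print("board",np.degrees(y),t.round(4),r.round(4))
# cone whole silhouette: foot circle at z=.012 d70
m=((hsv[...,2]<115)&(np.arange(420)[:,None]<110)&(np.arange(420)[:,None]>12)&(np.abs(np.arange(560)-276)<48)).astype(np.uint8)
ys,xs=np.nonzero(m); print("dark bbox",xs.min(),xs.max(),ys.min(),ys.max())
print("nose",plane(c,[(276,42)],.092).round(4))
print("proj centre foot, top",proj(c,[(*t,.012),(*t,.082),(*t,.092)]).round(1))
print(hsv[20:110:6,276,2])
E
```

```text
[[0.519  0.0849 0.012 ]
 [0.6541 0.1061 0.012 ]
 [0.5007 0.2064 0.012 ]
 [0.6357 0.2266 0.012 ]]
board 8.662511600997666 [0.5774 0.156 ] [0.0136 0.0142 0.0138 0.0141]
dark bbox 239 312 21 102
nose [[0.5751 0.173  0.092 ]]
proj centre foot, top [[276.3  79.7]
 [275.7  70. ]
 [275.6  68.2]]
[116 103 116 115 115 118 109 107  75  71  61  53  55  56 156]
```

```bash
python3 - <<'E'
from h import *
c=cam("wrist"); q=plane(c,[(276,102.5)],.012)[0]; print("foot near",q, "centre", q[:2]+.035*np.array([-.15,.989]))
a=plane(c,[(239,75),(312.5,75)],.03); print("sides",a.round(4))
T=cam("top"); f=lambda L:[((x-440)/3+190-.3,y/3+150-.3) for x,y in L]
P=plane(T,f([(512,220),(640,203),(498,104)]),.012); print(P.round(4))
y,t,r=fit2([(-.07,.075),(-.07,-.075),(.07,.075)],P);print("board top",np.degrees(y),t.round(4),r.round(4))
print("nose top",plane(T,f([(561,140)]),.092).round(4))
E
```

```text
foot near [0.58010079 0.13588599 0.012     ] centre [0.57485079 0.17050099]
sides [[0.5448 0.1533 0.03  ]
 [0.6086 0.1629 0.03  ]]
[[0.4959 0.235  0.012 ]
 [0.5154 0.0888 0.012 ]
 [0.632  0.2547 0.012 ]]
board top 7.909456609065815 [0.5743 0.1713] [0.0016 0.0014 0.0014]
nose top [[0.5722 0.1718 0.092 ]]
```

```bash
python3 - <<'E'
from h import *
T=cam("top"); f=lambda L:[((x-392)/2.8+300-.3,y/2.8+155-.3) for x,y in L]
P=plane(T,f([(488,71),(607,92),(463,195),(610,221)]),.082); print(P.round(4))
st=observe();F=frame(st);c=cam("wrist",st);yaw=np.arctan2(F[1,0],F[0,0]);print(yaw)
for d in (.05,.07,.09): print(d,proj(c,st["position"]+d*F[:,0]+F[:,2]*(st["position"][2]-.082)))
for p in P: go(*(p[:2]-.07*F[:2,0]),.2,yaw)
E
```

```text
[[ 0.6291 -0.1719  0.082 ]
 [ 0.6032 -0.3121  0.082 ]
 [ 0.4804 -0.1393  0.082 ]
 [ 0.4496 -0.3095  0.082 ]]
1.7191142495080005
0.05 [[277.28435109 140.2911705 ]]
0.07 [[277.26390825 113.48028421]]
0.09 [[277.24292271  85.70091673]]
shift(tool, before turn) [-301.     1.5   14.1] mm rows>=4.8 turn [-0.0002  0.0008 -0.    ] rows>=0.0 | after turn shift [-301.     1.5   13.8]
shift(tool, before turn) [-435.9  -44.7   14.2] mm rows>=7.0 turn [-0.0002  0.0008 -0.    ] rows>=0.0 | after turn shift [-435.9  -44.7   13.8]
shift(tool, before turn) [-246.8 -140.6   14.1] mm rows>=4.6 turn [-0.0002  0.0008 -0.    ] rows>=0.0 | after turn shift [-246.8 -140.6   13.8]
shift(tool, before turn) [-410.6 -196.2   14.2] mm rows>=7.3 turn [-0.0002  0.0008 -0.    ] rows>=0.0 | after turn shift [-410.6 -196.3   13.8]
```

```bash
cat >> h.py <<'E'
def beaker(name=None,tgt=None,thr=None):
    im,c,st=snap("wrist",name); F=frame(st)
    p=tgt if tgt is not None else st["position"][:2]+.07*F[:2,0]
    u=proj(c,[(*p,.002)])[0]
    hsv=cv2.cvtColor(im,cv2.COLOR_BGR2HSV).astype(int); 
    m=(hsv[...,2]>(thr or 85)).astype(np.uint8); m[235:]=0
    cs,_=cv2.findContours(m,cv2.RETR_EXTERNAL,cv2.CHAIN_APPROX_NONE)
    cs=[k for k in cs if 1500<cv2.contourArea(k)<20000]
    k=min(cs,key=lambda k:abs(np.linalg.norm(np.array(k)[:,0].mean(0)-u)))
    h=cv2.convexHull(k)[:,0].astype(float); w=plane(c,h,.002)[:,:2]
    A=np.c_[2*w,np.ones(len(w))];s=np.linalg.lstsq(A,(w**2).sum(1),rcond=None)[0]
    r=np.sqrt(s[2]+s[0]**2+s[1]**2)
    x,y,ww,hh=cv2.boundingRect(k); mm=np.zeros(m.shape,np.uint8);cv2.drawContours(mm,[k],-1,1,-1)
    med=np.median(hsv[(mm>0)&(m>0)],axis=0)
    print("blob",(x,y,ww,hh),"pred",u.round(),"HSV",med,"foot centre",s[:2].round(4),"diam %.4f"%(2*r))
    return s[:2],st
E
python3 -m pendant '[-0.05,0,0,0,0,0,0.09,-0.05,0,0,0,0,0,0.09,-0.05,0,0,0,0,0,0.09,-0.05,0,0,0,0,0,0.09,-0.05,0,0.007,0,0,0,0.09,-0.05,0.0015,0.007,0,0,0,0.09,0,0,0,0,0,0,0.09]' 20
python3 - <<'E'
from h import *
s,st=beaker("wA"); F=frame(st); go(*s,.056,np.arctan2(F[1,0],F[0,0]))
E
```

```text
clock: 9.48
position: [0.637, -0.2476, 0.1968]
ee_rot: [-2.061, -2.368, 0.007]
force: [-0.3, 0.0, -1.2]
width: 0.983
gripper_force: 0.0Traceback (most recent call last):
  File "<stdin>", line 2, in <module>
  File "h.py", line 48, in beaker
    k=min(cs,key=lambda k:abs(np.linalg.norm(np.array(k)[:,0].mean(0)-u)))
ValueError: min() iterable argument is empty
```

View pics/wA.png

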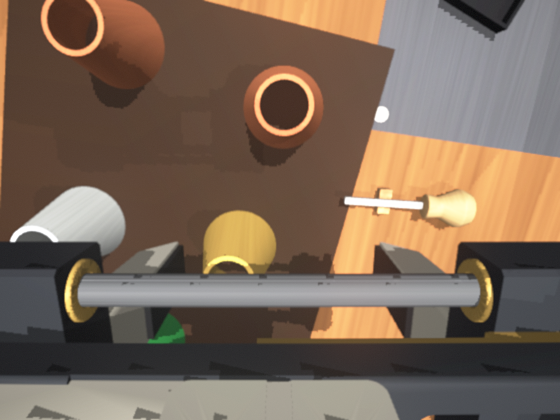

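```bash
python3 - <<'E'
from h import *
h=cv2.cvtColor(cv2.imread("pics/wA.png"),cv2.COLOR_BGR2HSV)
for p in [(252,105),(284,70),(316,110),(284,142),(284,134),(200,150),(284,155),(284,100),(240,235),(90,210),(345,100)]: print(p,h[p[1],p[0]])
E
```

```text
(252, 105) [  9 148 134]
(284, 70) [  9 151 205]
(316, 110) [  9 149 149]
(284, 142) [  9 145 100]
(284, 134) [ 16 118 255]
(200, 150) [ 11 104  93]
(284, 155) [ 10 107  69]
(284, 100) [  9 117  72]
(240, 235) [ 20 148 222]
(90, 210) [ 36   6 213]
(345, 100) [ 11  99 108]
```

```bash
sed -i 's/m=(hsv\[...,2\]>(thr or 85)).astype(np.uint8); m\[235:\]=0/m=((hsv[...,1]>128)\&(hsv[...,2]>55)|(hsv[...,1]<75)\&(hsv[...,2]>100)).astype(np.uint8); m=cv2.morphologyEx(m,2,np.ones((3,3),np.uint8)); m[240:]=0/' h.py
python3 - <<'E'
from h import *
s,st=beaker(); F=frame(st); go(*s,.056,np.arctan2(F[1,0],F[0,0]))
E
```

```text
blob (242, 70, 80, 83) pred [278. 114.] HSV [  9. 148. 148.] foot centre [ 0.6306 -0.1721] diam 0.0743
shift(tool, before turn) [ 69.1   2.8 142.5] mm rows>=2.5 turn [-0.0022 -0.0011  0.0033] rows>=0.0 | after turn shift [ 69.3   2.3 142.4]
```

```bash
python3 -m pendant '[0.035,0.0025,0,-0.002,-0.001,0,0.09,0.034,0,0,0,0,0,0.09,0,0,0.03,0,0,0,0.09,0,0,0.05,0,0,0,0.09,0,0,0.04,0,0,0,0.09,0,0,0.0225,0,0,0,0.09,0,0,0,0,0,0,0.09,0,0,0,0,0,0,0.03,0,0,0,0,0,0,0.03,0,0,0,0,0,0,0.03]' 20
python3 -m pendant '[0,0,0,0,0,0,0.03,0,0,0,0,0,0,0.03,0,0,0,0,0,0,0.03,0,0,0,0,0,0,0.03]' 20
```

```text
clock: 10.82
position: [0.6324, -0.1713, 0.0586]
ee_rot: [2.049, 2.377, 0.002]
force: [0.5, 1.1, -0.5]
width: 0.706
gripper_force: 0.0
clock: 11.32
position: [0.6319, -0.1714, 0.0579]
ee_rot: [2.05, 2.377, 0.001]
force: [-1.5, -0.3, 5.4]
width: 0.589
gripper_force: 20.2
```

```bash
python3 -m pendant '[0,0,-0.005,0,0,0,0.03,0,0,-0.02,0,0,0,0.03,0,0,-0.04,0,0,0,0.03,0,0,-0.05,0,0,0,0.03,0,0,-0.03,0,0,0,0.03,0,0,-0.005,0,0,0,0.03,0,0,0,0,0,0,0.03]' 20
python3 - <<'E'
from h import *
st=observe();F=frame(st);go(.5747,.171,.2,np.arctan2(F[1,0],F[0,0]))
E
```

```text
clock: 12.2
position: [0.6312, -0.1712, 0.2075]
ee_rot: [2.05, 2.378, 0.001]
force: [-0.3, -0.8, -2.2]
width: 0.586
gripper_force: 19.5
shift(tool, before turn) [346.8  -5.5   7.1] mm rows>=5.6 turn [0.0019 0.0012 0.    ] rows>=0.0 | after turn shift [346.8  -5.5   7.5]
```

```bash
python3 -m pendant '[0.02,0,0,0,0,0,0.03,0.04,-0.001,0,0,0,0,0.03,0.045,-0.001,0,0,0,0,0.03,0.047,-0.001,0,0,0,0,0.03,0.05,-0.001,0,0,0,0,0.03,0.05,-0.001,0,0,0,0,0.03,0.045,0,0,0,0,0,0.03,0.03,0,0,0,0,0,0.03,0.02,0,0,0,0,0,0.03,0,0,0,0,0,0,0.03]' 20
python3 - <<'E'
from h import *
st=observe();F=frame(st);go(.5747,.171,.085,np.arctan2(F[1,0],F[0,0]))
s,cs,_=snap("scene");t,_,_=snap("top")
a=cv2.resize(s[100:240,260:400],(420,420),interpolation=3);b=cv2.resize(t[140:270,160:290],(380,420),interpolation=3)
cv2.imwrite("pics/chk1.png",np.hstack([a,b]))
E
```

```text
clock: 13.45
position: [0.5744, 0.1732, 0.2066]
ee_rot: [2.047, 2.382, 0.001]
force: [-0.1, -0.3, -0.0]
width: 0.588
gripper_force: 19.5
shift(tool, before turn) [-2.200e+00 -1.000e-01  1.216e+02] mm rows>=1.9 turn [0.001  0.0004 0.    ] rows>=0.0 | after turn shift [ -2.2   0.  121.6]
```

View pics/chk1.png

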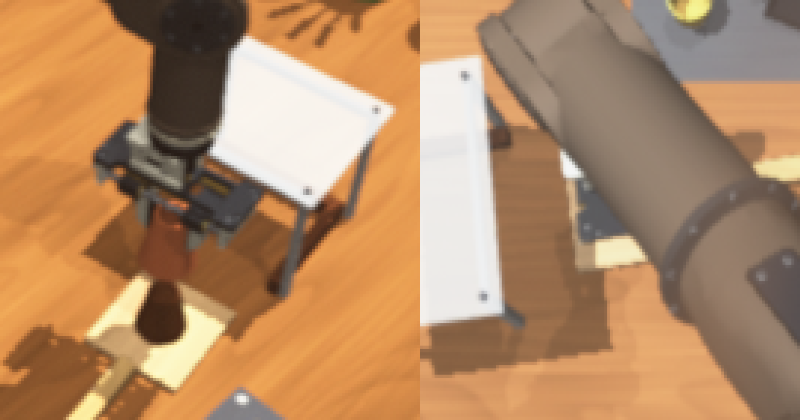

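```bash
python3 -m pendant '[-0.002,0,0.03,0,0,0,0.03,0,0,0.03,0,0,0,0.03,0,0,0.02,0,0,0,0.03,0,0,0.015,0,0,0,0.03,0,0,0.012,0,0,0,0.03,0,0,0.008,0,0,0,0.03,0,0,0.005,0,0,0,0.03,0,0,0.003,0,0,0,0.03,0,0,0,0,0,0,0.03]' 20
python3 -m pendant '[0,0,0.002,0,0,0,0.03,0,0,0,0,0,0,0.03]' 20
python3 -m pendant '[0,0,0.002,0,0,0,0.03,0,0,0,0,0,0,0.03]' 20
```

```text
clock: 14.68
position: [0.5764, 0.1705, 0.0849]
ee_rot: [2.049, 2.379, 0.005]
force: [-1.5, 3.1, 3.2]
width: 0.591
gripper_force: 19.9
clock: 14.92
position: [0.5764, 0.1702, 0.0829]
ee_rot: [2.049, 2.378, 0.004]
force: [-0.9, 4.4, 3.7]
width: 0.586
gripper_force: 20.1
clock: 15.18
position: [0.5761, 0.1705, 0.0809]
ee_rot: [2.049, 2.379, 0.004]
force: [-1.7, 5.3, 6.1]
width: 0.588
gripper_force: 20.2
```

```bash
python3 -m pendant '[0.002,-0.0005,0,0,0,0,0.03,0,0,0,0,0,0,0.03]' 20
python3 -m pendant '[0.001,-0.0005,0.001,0,0,0,0.03,0,0,0,0,0,0,0.03]' 20
```

```text
clock: 15.42
position: [0.5754, 0.1707, 0.0801]
ee_rot: [2.05, 2.377, 0.001]
force: [0.6, 1.2, 1.3]
width: 0.588
gripper_force: 19.8
clock: 15.68
position: [0.5748, 0.1712, 0.0788]
ee_rot: [2.05, 2.377, 0.0]
force: [1.7, -0.6, -0.5]
width: 0.589
gripper_force: 19.6
```

```bash
python3 -m pendant '[0,0,0.001,0,0,0,0.03,0,0,0,0,0,0,0.03]' 20
python3 -m pendant '[0,0,0.001,0,0,0,0.03,0,0,0,0,0,0,0.03]' 20
```

```text
clock: 15.92
position: [0.5747, 0.1716, 0.078]
ee_rot: [2.05, 2.377, 0.001]
force: [0.9, -0.5, -0.8]
width: 0.588
gripper_force: 19.6
clock: 16.18
position: [0.5747, 0.1717, 0.0772]
ee_rot: [2.05, 2.377, 0.001]
force: [2.1, -2.0, 1.8]
width: 0.585
gripper_force: 19.8
```

```bash
python3 -m pendant '[0,0,0,0,0,0,0.09,0,0,0,0,0,0,0.09,0,0,0,0,0,0,0.09,0,0,-0.01,0,0,0,0.09,0,0,-0.03,0,0,0,0.09,0,0,-0.05,0,0,0,0.09,0,0,-0.05,0,0,0,0.09,0,0,-0.01,0,0,0,0.09,-0.06,0,0,0,0,0,0.09,-0.02,0,0,0,0,0,0.09]' 20
python3 - <<'E'
from h import *
s,st=beaker("wS1"); F=frame(st); yaw=np.arctan2(F[1,0],F[0,0]); go(*(np.array([.6032,-.3121])-.07*F[:2,0]),.2,yaw)
im=cv2.imread("pics/wS1.png"); s,_,_=snap("scene")
cv2.imwrite("pics/chk2.png",np.hstack([im[:300,130:480],cv2.resize(s[110:230,270:390],(300,300),interpolation=3)]))
E
```

```text
clock: 17.42
position: [0.5863, 0.0886, 0.2266]
ee_rot: [2.054, 2.373, -0.003]
force: [0.0, -0.1, -0.2]
width: 0.981
gripper_force: 0.0
blob (229, 50, 76, 80) pred [277. 114.] HSV [ 12. 142. 104.] foot centre [0.5622 0.1784] diam 0.0757
shift(tool, before turn) [-467.2  -39.9   28.3] mm rows>=7.5 turn [ 0.0004  0.0042 -0.002 ] rows>=0.0 | after turn shift [-467.2  -40.8   26.4]
```

View pics/chk2.png

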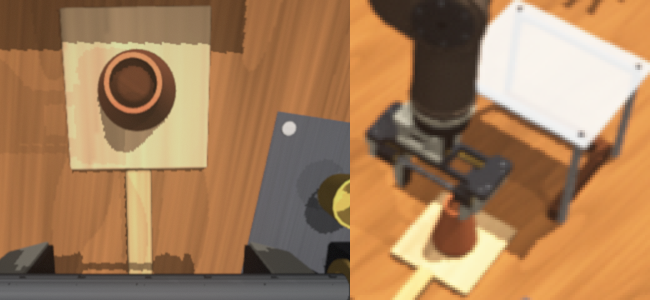

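```bash
python3 - <<'E'
from h import *
c=cam("wrist"); print(plane(c,[(262.5,80.5)],.1))
im=cv2.imread("pics/wS1.png");h=cv2.cvtColor(im,cv2.COLOR_BGR2HSV)
E
python3 -m pendant '[-0.047,-0.004,0.001,0,0.004,0,0.09,-0.047,-0.004,0.003,0,0,0,0.09,-0.047,-0.004,0.003,0,0,0,0.09,-0.047,-0.004,0.003,0,0,0,0.09,-0.047,-0.004,0.003,0,0,0,0.09,-0.047,-0.004,0.003,0,0,0,0.09,-0.047,-0.004,0.003,0,0,0,0.09,-0.047,-0.004,0.003,0,0,0,0.09,-0.047,-0.005,0.003,0,0,0,0.09,-0.044,-0.004,0.001,0,0,0,0.09]' 20
python3 -m pendant '[0,0,0,0,0,0,0.09]'
python3 - <<'E'
from h import *
s,st=beaker("wB"); F=frame(st); go(*s,.056,np.arctan2(F[1,0],F[0,0]))
E
```

```text
[[0.56250063 0.17977738 0.1       ]]
clock: 18.77
position: [0.6149, -0.3746, 0.1992]
ee_rot: [-2.048, -2.379, -0.007]
force: [1.5, 0.1, -0.4]
width: 0.98
gripper_force: 0.0
clock: 18.9
position: [0.6136, -0.3782, 0.1984]
ee_rot: [-2.056, -2.373, -0.003]
force: [0.5, 0.2, -1.2]
width: 0.979
gripper_force: 0.0
blob (240, 76, 80, 83) pred [277. 115.] HSV [ 20. 148. 165.] foot centre [ 0.6056 -0.3119] diam 0.0750
shift(tool, before turn) [ 63.2   0.3 143. ] mm rows>=2.5 turn [ 0.0014 -0.0044  0.0031] rows>=0.0 | after turn shift [ 63.8   0.3 142.8]
```

```bash
python3 -m pendant '[0.035,0,0,0.001,-0.004,0.003,0.09,0.0285,0,0,0,0,0,0.09,0,0,0.03,0,0,0,0.09,0,0,0.05,0,0,0,0.09,0,0,0.04,0,0,0,0.09,0,0,0.0225,0,0,0,0.09,0,0,0,0,0,0,0.03,0,0,0,0,0,0,0.03,0,0,0,0,0,0,0.03,0,0,0,0,0,0,0.03]' 20
python3 -m pendant '[0,0,0,0,0,0,0.03,0,0,0,0,0,0,0.03,0,0,0,0,0,0,0.03]' 20
```

```text
clock: 20.2
position: [0.6057, -0.3122, 0.0586]
ee_rot: [2.053, 2.374, 0.001]
force: [0.2, -0.5, 2.6]
width: 0.594
gripper_force: 5.5
clock: 20.58
position: [0.6057, -0.3122, 0.0585]
ee_rot: [2.053, 2.374, 0.001]
force: [-1.1, -0.1, 6.5]
width: 0.584
gripper_force: 20.2
```

```bash
python3 -m pendant '[0,0,-0.005,0,0,0,0.03,0,0,-0.02,0,0,0,0.03,0,0,-0.04,0,0,0,0.03,0,0,-0.05,0,0,0,0.03,0,0,-0.04,0,0,0,0.03,0,0,-0.015,0,0,0,0.03,0,0,0,0,0,0,0.03]' 20
python3 - <<'E'
from h import *
t,c,st=snap("top","t3"); F=frame(st)
T=t[130:270,180:320]; h=cv2.cvtColor(T,cv2.COLOR_BGR2HSV)
cv2.imwrite("pics/t3c.png",cv2.resize(T,None,fx=4,fy=4,interpolation=3))
go(.5627,.1795-.07,.222,np.arctan2(F[1,0],F[0,0]))
E
```

```text
clock: 21.45
position: [0.6053, -0.3121, 0.2285]
ee_rot: [2.053, 2.374, 0.001]
force: [0.5, 0.2, -1.5]
width: 0.588
gripper_force: 19.5
shift(tool, before turn) [423.1  19.4   4.5] mm rows>=6.8 turn [0.0002 0.0009 0.0001] rows>=0.0 | after turn shift [423.1  19.4   4.9]
```

View pics/t3c.png

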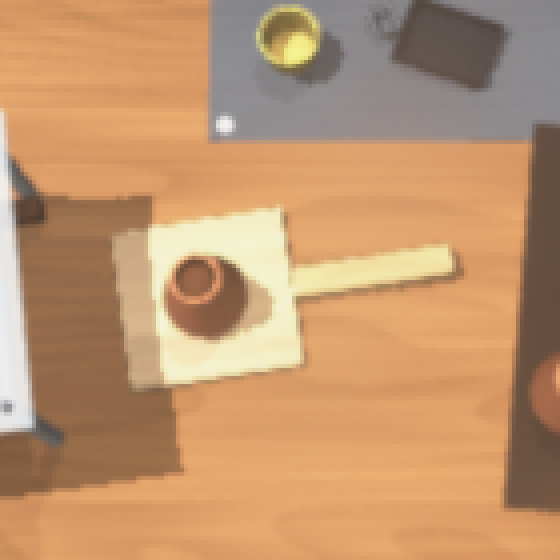

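```bash
python3 - <<'E'
from h import *
c=cam("top"); f=lambda L:[(x/4+180-.4,y/4+130-.4) for x,y in L]
print("rim",plane(c,f([(198,279)]),.1))
y,t,r=fit2([(.07,.075),(.07,-.075),(-.07,-.075),(-.07,.075)],plane(c,f([(112,235),(283,207),(302,363),(132,390)]),.012));print(np.degrees(y),t,r)
E
```

```text
rim [[0.56059521 0.17377476 0.1       ]]
8.687057178509281 [0.56177359 0.1753934 ] [0.00198173 0.00105966 0.00262468 0.00079367]
```

```bash
python3 -m pendant '[0.03,0.002,0,0,0,0,0.03,0.048,0.002,0,0,0,0,0.03,0.05,0.002,0,0,0,0,0.03,0.05,0.002,0,0,0,0,0.03,0.05,0.002,0,0,0,0,0.03,0.05,0.002,0,0,0,0,0.03,0.05,0.002,0,0,0,0,0.03,0.05,0.003,0,0,0,0,0.03,0.035,0.002,0,0,0,0,0.03,0.01,0,0,0,0,0,0.03]' 20
python3 -m pendant '[0,0,0,0,0,0,0.03,0,0,0,0,0,0,0.03]'
python3 - <<'E'
from h import *
im,c,st=snap("wrist","wS2"); print(st["position"]); cv2.imwrite("pics/wS2c.png",im[:300,130:450])
h=cv2.cvtColor(im,cv2.COLOR_BGR2HSV).astype(int)
F=frame(st)
for p in [(.562,.177)]: print(proj(c,[(*p,.1),(*p,.02)]))
E
```

```text
clock: 22.75
position: [0.5612, 0.112, 0.2255]
ee_rot: [-2.049, -2.38, 0.002]
force: [0.6, 0.1, -0.8]
width: 0.587
gripper_force: 19.5
clock: 23.0
position: [0.5629, 0.1074, 0.2263]
ee_rot: [2.056, 2.373, -0.002]
force: [0.6, -0.3, -0.5]
width: 0.587
gripper_force: 19.5
[0.56287755 0.10735402 0.22630677]
[[289.45742303 114.35358008]
 [286.92550996 114.94880368]]
```

View pics/wS2c.png

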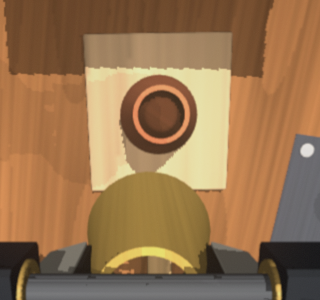

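```bash
sed -i 's/def beaker(name=None,tgt=None,thr=None):/def beaker(name=None,tgt=None,thr=None,zf=.002):/; s/w=plane(c,h,.002)/w=plane(c,h,zf)/' h.py
python3 - <<'E'
from h import *
beaker(zf=.02); st=observe();F=frame(st); go(.5632,.1773,.1,np.arctan2(F[1,0],F[0,0]))
E
```

```text
Traceback (most recent call last):
  File "h.py", line 48, in beaker
    k=min(cs,key=lambda k:abs(np.linalg.norm(np.array(k)[:,0].mean(0)-u)))
ValueError: min() iterable argument is empty
```

```bash
python3 - <<'E'
from h import *
st=observe();F=frame(st); go(.5632,.1773,.1,np.arctan2(F[1,0],F[0,0]))
E
```

```text
shift(tool, before turn) [ 69.2  10.1 126.6] mm rows>=2.3 turn [0.0003 0.0017 0.    ] rows>=0.0 | after turn shift [ 69.   10.1 126.7]
```

```bash
python3 -m pendant '[0.02,0.005,0,0,0.001,0,0.03,0.03,0.005,0,0,0,0,0.03,0.019,0,0,0,0,0,0.03,0,0,0.03,0,0,0,0.03,0,0,0.035,0,0,0,0.03,0,0,0.025,0,0,0,0.03,0,0,0.015,0,0,0,0.03,0,0,0.01,0,0,0,0.03,0,0,0.007,0,0,0,0.03,0,0,0.002,0,0,0,0.03]' 20
python3 -m pendant '[0,0,0,0,0,0,0.03,0,0,0.001,0,0,0,0.03]' 20
```

```text
clock: 24.35
position: [0.5628, 0.1789, 0.1031]
ee_rot: [2.054, 2.376, 0.001]
force: [-1.3, -1.7, 1.1]
width: 0.587
gripper_force: 19.7
clock: 24.6
position: [0.5629, 0.1788, 0.1025]
ee_rot: [2.054, 2.375, 0.001]
force: [-1.0, -2.1, 1.3]
width: 0.587
gripper_force: 19.8
```

```bash
python3 -m pendant '[-0.0015,0,0.001,0,0,0,0.03,0,0,0.001,0,0,0,0.03]' 20
python3 -m pendant '[0,-0.0005,0.002,0,0,0,0.03,0,0,0,0,0,0,0.03]' 20
```

```text
clock: 24.85
position: [0.5634, 0.1777, 0.1002]
ee_rot: [2.054, 2.376, 0.002]
force: [-0.1, -0.6, -0.0]
width: 0.585
gripper_force: 19.6
clock: 25.1
position: [0.5625, 0.1777, 0.0979]
ee_rot: [2.054, 2.376, 0.001]
force: [0.3, -0.4, -0.4]
width: 0.584
gripper_force: 19.5
```

```bash
python3 -m pendant '[0,0,0.0015,0,0,0,0.03,0,0,0,0,0,0,0.03]' 20
python3 -m pendant '[0,0,0.001,0,0,0,0.03,0,0,0,0,0,0,0.03]' 20
python3 -m pendant '[0,0,0.001,0,0,0,0.03,0,0,0,0,0,0,0.03]' 20
```

```text
clock: 25.35
position: [0.5624, 0.1774, 0.0964]
ee_rot: [2.054, 2.376, 0.001]
force: [-1.0, -1.2, -1.6]
width: 0.588
gripper_force: 19.5
clock: 25.6
position: [0.5624, 0.1773, 0.0955]
ee_rot: [2.054, 2.376, 0.0]
force: [-1.0, -2.1, 0.2]
width: 0.585
gripper_force: 19.6
clock: 25.85
position: [0.5624, 0.1772, 0.0946]
ee_rot: [2.054, 2.376, 0.0]
force: [-1.9, -2.5, 2.3]
width: 0.588
gripper_force: 19.8
```

```bash
python3 -m pendant '[-0.0005,0,0,0,0,0,0.09,0,0,0,0,0,0,0.09,0,0,0,0,0,0,0.09,0,0,-0.01,0,0,0,0.09,0,0,-0.03,0,0,0,0.09,0,0,-0.05,0,0,0,0.09,0,0,-0.04,0,0,0,0.09,-0.05,0,0,0,0,0,0.09,-0.02,0,0,0,0,0,0.09,0,0,0,0,0,0,0.09]' 20
python3 - <<'E'
from h import *
im,c,st=snap("wrist","wS3"); F=frame(st); yaw=np.arctan2(F[1,0],F[0,0])
h=cv2.cvtColor(im,cv2.COLOR_BGR2HSV).astype(int)
p=(.5628,.1773); print(st["position"],"rim pred",proj(c,[(*p,.117),(*p,.02)]).round(1))
u=proj(c,[(*p,.117)])[0].astype(int); cv2.imwrite("pics/wS3c.png",cv2.resize(im[u[1]-80:u[1]+100,u[0]-100:u[0]+100],None,fx=2.5,fy=2.5))
print(u); go(*(np.array([.4804,-.1393])-.07*F[:2,0]),.2,yaw)
E
```

```text
clock: 27.1
position: [0.5728, 0.1058, 0.2246]
ee_rot: [2.058, 2.372, 0.0]
force: [0.5, 1.5, 0.0]
width: 0.979
gripper_force: 0.0
[0.57283761 0.1058015  0.22458916] rim pred [[277.3 109.7]
 [277.4 111.8]]
[277 109]
shift(tool, before turn) [-301.3 -126.7   24.4] mm rows>=5.2 turn [ 0.0008 -0.0005  0.0023] rows>=0.0 | after turn shift [-301.6 -126.    24.6]
```

View pics/wS3c.png

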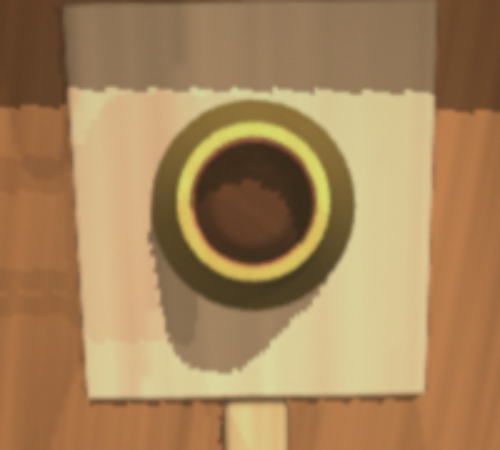

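```bash
python3 -m pendant '[-0.038,-0.016,0,0,0,0.002,0.09,-0.038,-0.016,0,0,0,0,0.09,-0.038,-0.016,0,0,0,0,0.09,-0.038,-0.016,0.004,0,0,0,0.09,-0.038,-0.016,0.005,0,0,0,0.09,-0.038,-0.016,0.005,0,0,0,0.09,-0.038,-0.016,0.005,0,0,0,0.09,-0.035,-0.015,0.005,0,0,0,0.09,0,0,0,0,0,0,0.09,0,0,0,0,0,0,0.09]' 20
python3 - <<'E'
from h import *
s,st=beaker("wC"); F=frame(st); go(*s,.056,np.arctan2(F[1,0],F[0,0]))
E
```

```text
clock: 28.4
position: [0.4906, -0.2063, 0.2006]
ee_rot: [2.055, 2.376, 0.003]
force: [0.2, 0.8, -0.0]
width: 0.985
gripper_force: 0.0
blob (239, 75, 79, 81) pred [277. 115.] HSV [  9. 148. 166.] foot centre [ 0.4817 -0.1382] diam 0.0739
shift(tool, before turn) [ 68.3   0.7 144.7] mm rows>=2.6 turn [ 0.0018 -0.0009  0.0008] rows>=0.0 | after turn shift [ 68.5   0.9 144.7]
```

```bash
python3 -m pendant '[0.04,0.001,0,0.002,-0.001,0,0.09,0.0285,0,0,0,0,0,0.09,0,0,0.03,0,0,0,0.09,0,0,0.05,0,0,0,0.09,0,0,0.04,0,0,0,0.09,0,0,0.0225,0,0,0,0.09,0,0,0,0,0,0,0.03,0,0,0,0,0,0,0.03,0,0,0,0,0,0,0.03,0,0,0,0,0,0,0.03]' 20
python3 -m pendant '[0,0,0,0,0,0,0.03,0,0,0,0,0,0,0.03,0,0,0,0,0,0,0.03]' 20
```

```text
clock: 29.7
position: [0.4815, -0.1406, 0.0587]
ee_rot: [2.056, 2.373, -0.001]
force: [0.7, 0.7, 0.8]
width: 0.596
gripper_force: 7.3
clock: 30.08
position: [0.4815, -0.1406, 0.0586]
ee_rot: [2.057, 2.373, -0.002]
force: [-0.2, -0.1, 6.1]
width: 0.585
gripper_force: 20.3
```

```bash
python3 -m pendant '[0,0,-0.005,0,0,0,0.03,0,0,-0.02,0,0,0,0.03,0,0,-0.04,0,0,0,0.03,0,0,-0.05,0,0,0,0.03,0,0,-0.045,0,0,0,0.03,0,0,-0.02,0,0,0,0.03,0,0,-0.005,0,0,0,0.03,0,0,0,0,0,0,0.03]' 20
python3 - <<'E'
from h import *
st=observe(); F=frame(st)
go(*(np.array([.5637,.1774])-.07*F[:2,0]),.24,np.arctan2(F[1,0],F[0,0]))
E
```

```text
clock: 31.08
position: [0.4806, -0.1404, 0.2423]
ee_rot: [-2.057, -2.374, 0.003]
force: [0.4, 1.2, -1.0]
width: 0.585
gripper_force: 19.5
shift(tool, before turn) [232.7 127.4   1.9] mm rows>=4.2 turn [-0.0019  0.0009 -0.    ] rows>=0.0 | after turn shift [232.7 127.4   2.3]
```

```bash
python3 -m pendant '[0.02,0.011,0,-0.002,0.001,0,0.03,0.035,0.019,0,0,0,0,0.03,0.038,0.021,0,0,0,0,0.03,0.038,0.021,0,0,0,0,0.03,0.038,0.021,0,0,0,0,0.03,0.035,0.019,0,0,0,0,0.03,0.02,0.011,0,0,0,0,0.03,0.009,0.004,0,0,0,0,0.03,0,0,0,0,0,0,0.03,0,0,0,0,0,0,0.03]' 20
cat >> h.py <<'E'
def rim(p,z,hue,name=None):
    im,c,st=snap("wrist",name); h=cv2.cvtColor(im,cv2.COLOR_BGR2HSV).astype(int); u=proj(c,[(*p,z)])[0]
    g=np.indices(h.shape[:2]); near=np.hypot(g[1]-u[0],g[0]-u[1])<55
    m=(near&(h[...,2]>150)&hue(h)).astype(np.uint8)
    n,l,s,ct=cv2.connectedComponentsWithStats(m); out=[]
    for i in range(1,n):
        if s[i,4]<150: continue
        k=np.argwhere(l==i)[:,::-1].astype(np.float32); hull=cv2.convexHull(k)[:,0]
        (x,y),r=cv2.minEnclosingCircle(hull); w=plane(c,[(x,y)],z)[0]
        D=2*r*(c[3][2]-z)/356; out.append((s[i,4],(round(x,1),round(y,1)),"D %.1f mm"%(D*1000),w[:2].round(4)))
    print("pred",u.round(1),*out,sep="\n"); return st
E
python3 - <<'E'
from h import *
st=rim((.5637,.1774),.117,lambda h:(h[...,0]>22)&(h[...,1]>115),"wS4"); F=frame(st)
print(st["position"]);go(.5637,.1774,.12,np.arctan2(F[1,0],F[0,0]))
E
```

```text
clock: 32.33
position: [0.5734, 0.1069, 0.2426]
ee_rot: [2.058, 2.372, -0.001]
force: [0.3, -0.6, -0.9]
width: 0.582
gripper_force: 19.5
pred
[277.6 111.6]
(np.int32(851), (277.2, 110.8), 'D 46.0 mm', array([0.5633, 0.1779]))
[0.57342697 0.10692703 0.24257947]
shift(tool, before turn) [7.120e+01 1.000e-01 1.227e+02] mm rows>=2.3 turn [ 0.0005  0.0008 -0.0002] rows>=0.0 | after turn shift [ 71.1   0.2 122.8]
```

```bash
python3 -m pendant '[0.02,0,0,0,0.001,0,0.03,0.03,0,0,0,0,0,0.03,0.0195,0,0,0,0,0,0.03,0,0,0.03,0,0,0,0.03,0,0,0.035,0,0,0,0.03,0,0,0.025,0,0,0,0.03,0,0,0.015,0,0,0,0.03,0,0,0.01,0,0,0,0.03,0,0,0.006,0,0,0,0.03,0,0,0,0,0,0,0.03]' 20
python3 -m pendant '[0,0,0.0015,0,0,0,0.03,0,0,0.0015,0,0,0,0.03]' 20
```

```text
clock: 33.62
position: [0.5639, 0.1773, 0.1222]
ee_rot: [2.057, 2.374, 0.002]
force: [-0.2, -0.3, -0.5]
width: 0.584
gripper_force: 19.5
clock: 33.88
position: [0.5638, 0.1771, 0.1194]
ee_rot: [2.057, 2.374, 0.002]
force: [-2.4, -2.4, 1.5]
width: 0.586
gripper_force: 19.8
```

```bash
python3 -m pendant '[-0.001,-0.001,0.001,0,0,0,0.03,0,0,0.001,0,0,0,0.03]' 20
python3 -m pendant '[0,0,0.001,0,0,0,0.03,0,0,0.0005,0,0,0,0.03]' 20
```

```text
clock: 34.12
position: [0.5632, 0.1763, 0.1171]
ee_rot: [2.057, 2.374, 0.003]
force: [-0.1, -1.0, -0.2]
width: 0.585
gripper_force: 19.6
clock: 34.38
position: [0.5631, 0.176, 0.1155]
ee_rot: [2.057, 2.374, 0.002]
force: [-1.0, -1.8, 0.8]
width: 0.584
gripper_force: 19.7
```

```bash
python3 -m pendant '[-0.001,-0.0005,0.001,0,0,0,0.03,0,0,0.0005,0,0,0,0.03]' 20
python3 -m pendant '[-0.0005,0,0.001,0,0,0,0.03,0,0,0,0,0,0,0.03]' 20
python3 -m pendant '[0,0,0.001,0,0,0,0.03,0,0,0,0,0,0,0.03]' 20
```

```text
clock: 34.62
position: [0.5627, 0.1753, 0.1139]
ee_rot: [-2.057, -2.374, -0.003]
force: [-0.5, -0.5, -0.7]
width: 0.583
gripper_force: 19.5
clock: 34.88
position: [0.5626, 0.1749, 0.113]
ee_rot: [-2.057, -2.374, -0.002]
force: [0.0, 0.3, -1.0]
width: 0.582
gripper_force: 19.5
clock: 35.12
position: [0.5627, 0.1749, 0.1122]
ee_rot: [-2.057, -2.375, -0.002]
force: [-1.3, 1.0, 2.3]
width: 0.587
gripper_force: 19.9
```

```bash
python3 -m pendant '[0,0,0,0,0,0,0.09,0,0,0,0,0,0,0.09,0,0,0,0,0,0,0.09,0,0,-0.01,0,0,0,0.09,0,0,-0.03,0,0,0,0.09,0,0,-0.05,0,0,0,0.09,0,0,-0.04,0,0,0,0.09,-0.05,0,0,0,0,0,0.09,-0.02,0,0,0,0,0,0.09,0,0,0,0,0,0,0.09]' 20
python3 - <<'E'
from h import *
st=rim((.5633,.1775),.134,lambda h:(h[...,1]>100)&(h[...,0]<22),"wS5"); F=frame(st); print(st["position"])
go(*(np.array([.4496,-.3095])-.07*F[:2,0]),.2,np.arctan2(F[1,0],F[0,0]))
E
```

```text
clock: 36.38
position: [0.5728, 0.1033, 0.242]
ee_rot: [2.061, 2.371, 0.001]
force: [0.2, 1.1, 0.7]
width: 0.977
gripper_force: 0.0
pred
[278.3 105.9]
(np.int32(494), (281.0, 61.5), 'D 44.7 mm', array([0.5611, 0.2061]))
(np.int32(153), (240.0, 88.0), 'D 34.7 mm', array([0.5358, 0.1855]))
(np.int32(1287), (277.9, 105.4), 'D 46.2 mm', array([0.563 , 0.1778]))
(np.int32(384), (275.0, 143.5), 'D 37.7 mm', array([0.5645, 0.1518]))
[0.57284822 0.10325415 0.24202936]
shift(tool, before turn) [-463.1 -180.4   41.3] mm rows>=8.0 turn [ 0.0008 -0.0014  0.0023] rows>=0.0 | after turn shift [-463.5 -179.3   42.1]
```

```bash
python3 -m pendant '[-0.0463,-0.018,0,0,0,0.002,0.09,-0.0463,-0.018,0,0,0,0,0.09,-0.0463,-0.018,0.004,0,0,0,0.09,-0.0463,-0.018,0.005,0,0,0,0.09,-0.0463,-0.018,0.006,0,0,0,0.09,-0.0463,-0.018,0.006,0,0,0,0.09,-0.0463,-0.018,0.006,0,0,0,0.09,-0.0463,-0.018,0.006,0,0,0,0.09,-0.0463,-0.018,0.006,0,0,0,0.09,-0.0463,-0.018,0.002,0,0,0,0.09]' 20
python3 -m pendant '[0,0,0,0,0,0,0.09,0,0,0,0,0,0,0.09]'
python3 - <<'E'
from h import *
s,st=beaker("wD"); F=frame(st); go(*s,.056,np.arctan2(F[1,0],F[0,0]))
E
```

```text
clock: 37.67
position: [0.4602, -0.378, 0.2001]
ee_rot: [-2.056, -2.375, -0.004]
force: [1.1, -0.0, -0.0]
width: 0.98
gripper_force: 0.0
clock: 37.92
position: [0.4607, -0.3765, 0.2003]
ee_rot: [-2.057, -2.374, -0.005]
force: [0.1, 0.4, 1.0]
width: 0.981
gripper_force: 0.0
blob (238, 74, 81, 83) pred [277. 115.] HSV [ 30.   4. 203.] foot centre [ 0.4521 -0.308 ] diam 0.0755
shift(tool, before turn) [ 68.3   0.8 144.6] mm rows>=2.6 turn [ 0.0019 -0.0021  0.001 ] rows>=0.0 | after turn shift [ 68.6   1.  144.5]
```

```bash
python3 -m pendant '[0.04,0.001,0,0.002,-0.002,0,0.09,0.0295,0,0,0,0,0,0.09,0,0,0.03,0,0,0,0.09,0,0,0.05,0,0,0,0.09,0,0,0.04,0,0,0,0.09,0,0,0.0225,0,0,0,0.09,0,0,0,0,0,0,0.03,0,0,0,0,0,0,0.03,0,0,0,0,0,0,0.03,0,0,0,0,0,0,0.03]' 20
python3 -m pendant '[0,0,0,0,0,0,0.03,0,0,0,0,0,0,0.03,0,0,0,0,0,0,0.03]' 20
```

```text
clock: 39.22
position: [0.4511, -0.3099, 0.0588]
ee_rot: [2.059, 2.371, -0.002]
force: [-0.1, 0.4, 0.5]
width: 0.593
gripper_force: 7.5
clock: 39.6
position: [0.4512, -0.3099, 0.0586]
ee_rot: [2.059, 2.371, -0.002]
force: [-1.0, 0.5, 6.6]
width: 0.583
gripper_force: 20.3
```

```bash
python3 -m pendant '[0,0,-0.005,0,0,0,0.03,0,0,-0.02,0,0,0,0.03,0,0,-0.04,0,0,0,0.03,0,0,-0.05,0,0,0,0.03,0,0,-0.05,0,0,0,0.03,0,0,-0.025,0,0,0,0.03,0,0,-0.01,0,0,0,0.03,0,0,0,0,0,0,0.03]' 20
python3 - <<'E'
from h import *
st=observe(); F=frame(st)
go(*(np.array([.563,.1778])-.07*F[:2,0]),.258,np.arctan2(F[1,0],F[0,0]))
E
```

```text
clock: 40.6
position: [0.4506, -0.3094, 0.2576]
ee_rot: [-2.06, -2.372, 0.003]
force: [-0.5, -0.6, -0.8]
width: 0.583
gripper_force: 19.5
shift(tool, before turn) [396.6 179.7  -1. ] mm rows>=7.0 turn [-0.0013  0.001  -0.    ] rows>=0.0 | after turn shift [396.6 179.7  -0.4]
```

```bash
python3 -m pendant '[0.03,0.014,0,-0.001,0.001,0,0.03,0.045,0.02,0,0,0,0,0.03,0.05,0.023,0,0,0,0,0.03,0.05,0.023,0,0,0,0,0.03,0.05,0.023,0,0,0,0,0.03,0.05,0.023,0,0,0,0,0.03,0.05,0.023,0,0,0,0,0.03,0.04,0.018,0,0,0,0,0.03,0.025,0.01,0,0,0,0,0.03,0.0065,0.003,0,0,0,0,0.03]' 20
python3 -m pendant '[0,0,0,0,0,0,0.03,0,0,0,0,0,0,0.03]'
python3 - <<'E'
from h import *
st=rim((.563,.1778),.134,lambda h:(h[...,1]>100)&(h[...,0]<22),"wS6"); F=frame(st)
print(st["position"]);go(.563,.1778,.137,np.arctan2(F[1,0],F[0,0]))
E
```

```text
clock: 41.85
position: [0.5725, 0.1104, 0.2561]
ee_rot: [-2.054, -2.374, 0.002]
force: [0.5, -1.1, -0.3]
width: 0.586
gripper_force: 19.5
clock: 42.1
position: [0.5732, 0.1066, 0.2573]
ee_rot: [2.062, 2.37, -0.002]
force: [-0.4, -0.9, -1.6]
width: 0.585
gripper_force: 19.5
pred
[277.  110.5]
(np.int32(369), (268.0, 65.0), 'D 41.5 mm', array([0.5523, 0.2079]))
(np.int32(1231), (276.8, 110.3), 'D 46.3 mm', array([0.5628, 0.1779]))
[0.57321673 0.1066138  0.25728986]
shift(tool, before turn) [ 72.   -0.3 120.4] mm rows>=2.2 turn [-0.0006  0.0009 -0.0002] rows>=0.0 | after turn shift [ 71.9  -0.3 120.5]
```

```bash
python3 -m pendant '[0.02,-0.0003,0,0,0.001,0,0.03,0.03,0,0,0,0,0,0.03,0.019,0,0,0,0,0,0.03,0,0,0.03,0,0,0,0.03,0,0,0.035,0,0,0,0.03,0,0,0.025,0,0,0,0.03,0,0,0.015,0,0,0,0.03,0,0,0.01,0,0,0,0.03,0,0,0.005,0,0,0,0.03,0,0,0,0,0,0,0.03]' 20
python3 -m pendant '[0,0,0.0015,0,0,0,0.03,0,0,0.0015,0,0,0,0.03]' 20
```

```text
clock: 43.4
position: [0.5635, 0.1769, 0.1381]
ee_rot: [-2.059, -2.372, -0.002]
force: [0.8, -1.3, -1.4]
width: 0.584
gripper_force: 19.5
clock: 43.65
position: [0.5636, 0.1769, 0.1352]
ee_rot: [-2.06, -2.372, -0.002]
force: [0.1, 0.5, -1.0]
width: 0.586
gripper_force: 19.5
```

```bash
python3 -m pendant '[0,-0.0005,0.0015,0,0,0,0.03,0,0,0.0005,0,0,0,0.03]' 20
python3 -m pendant '[-0.0005,0,0.001,0,0,0,0.03,0,0,0.0005,0,0,0,0.03]' 20
python3 -m pendant '[-0.0005,0,0.001,0,0,0,0.03,0,0,0,0,0,0,0.03]' 20
```

```text
clock: 43.9
position: [0.5628, 0.1767, 0.1328]
ee_rot: [-2.059, -2.372, -0.001]
force: [0.2, 0.3, -1.0]
width: 0.584
gripper_force: 19.5
clock: 44.15
position: [0.5629, 0.1762, 0.1313]
ee_rot: [-2.059, -2.372, -0.001]
force: [0.4, 0.4, -1.0]
width: 0.589
gripper_force: 19.5
clock: 44.4
position: [0.5629, 0.1759, 0.1303]
ee_rot: [-2.059, -2.372, -0.001]
force: [-0.6, -0.7, -0.5]
width: 0.587
gripper_force: 19.5
```

```bash
python3 -m pendant '[0,0,0.001,0,0,0,0.03,0,0,0,0,0,0,0.03]' 20
python3 -m pendant '[0,0,0.0005,0,0,0,0.03,0,0,0,0,0,0,0.03]' 20
```

```text
clock: 44.65
position: [0.5627, 0.1759, 0.1293]
ee_rot: [-2.059, -2.372, -0.001]
force: [-1.2, 1.7, -0.5]
width: 0.586
gripper_force: 19.6
clock: 44.9
position: [0.5628, 0.1759, 0.1289]
ee_rot: [-2.059, -2.372, -0.001]
force: [-2.5, 0.5, 1.1]
width: 0.583
gripper_force: 19.7
```

```bash
python3 -m pendant '[0,0,0,0,0,0,0.09,0,0,0,0,0,0,0.09,0,0,0,0,0,0,0.09,0,0,-0.01,0,0,0,0.09,0,0,-0.03,0,0,0,0.09,0,0,-0.04,0,0,0,0.09,0,0,-0.04,0,0,0,0.09,-0.05,0,0,0,0,0,0.09,-0.05,0,0,0,0,0,0.09,0,0,0,0,0,0,0.09]' 20
python3 - <<'E'
from h import *
st=rim((.563,.1778),.151,lambda h:(h[...,1]<60)&(h[...,2]>190),"wS7"); F=frame(st); print(st["position"])
im=cv2.imread("pics/wS7.png"); s,_,_=snap("scene","sc7")
cv2.imwrite("pics/chk7.png",np.hstack([im[:320,100:500],cv2.resize(s[110:230,270:390],(320,320),interpolation=3)]))
E
```

```text
clock: 46.15
position: [0.5781, 0.0712, 0.249]
ee_rot: [2.067, 2.364, -0.002]
force: [0.2, 0.8, -0.2]
width: 0.982
gripper_force: 0.0
pred
[275.9  51.9]
(np.int32(1065), (276.0, 51.9), 'D 48.8 mm', array([0.5631, 0.1778]))
[0.57808921 0.0712473  0.24902238]
```

View pics/chk7.png

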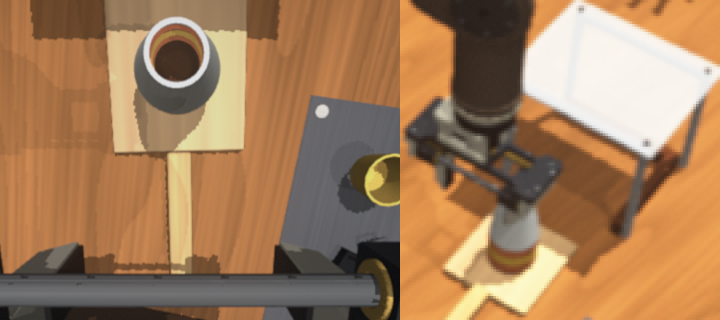

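```bash
python3 - <<'E'
from h import *
st=observe();c=cam("wrist",st);F=frame(st)
P=plane(c,[(215,153),(343,150)],.012);print(P.round(4),np.linalg.norm(P[0]-P[1]),np.degrees(np.arctan2(*(P[1]-P[0])[[1,0]])))
h=plane(c,[(281.5,250),(279,160)],.022);d=h[1]-h[0];print(h.round(4),np.degrees(np.arctan2(-d[0],d[1])))
a=np.radians(8.6);o=np.array([.563,.1778]);g=o+.19*np.array([np.sin(a),-np.cos(a)]);print(g)
print("tool yaw-90",np.degrees(np.arctan2(F[1,0],F[0,0]))-90)
go(*g,.0145,a+np.pi/2)
a=np.radians(7.5);Rh=np.array([[np.cos(a),-np.sin(a)],[np.sin(a),np.cos(a)]]);hd=np.array([.6116,.477])
print("board in hood",Rh.T@(o-hd),"parked origin",hd+Rh@[-.07,-.075])
E
```

```text
[[0.5066 0.0974 0.012 ]
 [0.6419 0.1197 0.012 ]] 0.13719851003226943 9.332105835876753
[[0.5922 0.0016 0.022 ]
 [0.5754 0.1007 0.022 ]] 9.624338592747621
[ 0.59141172 -0.01006371]
tool yaw-90 8.004415572821372
shift(tool, before turn) [-88.    2.  234.7] mm rows>=4.0 turn [ 0.0005 -0.0014 -0.0104] rows>=0.1 | after turn shift [-87.7   1.2 234.8]
board in hood [-0.08723766 -0.29029673] parked origin [0.55198832 0.3935048 ]
```

```bash
python3 -m pendant '[-0.04,0.002,0,0,-0.001,-0.021,0.09,-0.04,0.0025,0,0,0,0,0.09,-0.009,0,0.04,0,0,0,0.09,0,0,0.06,0,0,0,0.09,0,0,0.06,0,0,0,0.09,0,0,0.04,0,0,0,0.09,0,0,0.0225,0,0,0,0.09,0,0,0.0115,0,0,0,0.09,0,0,0,0,0,0,0.09]' 30
python3 - <<'E'
from h import *
go(.5938,-.0097,.0145,np.radians(99.2))
E
```

```text
clock: 47.38
position: [0.595, -0.0095, 0.0148]
ee_rot: [-2.033, -2.395, -0.0]
force: [-0.2, -0.2, 1.0]
width: 0.979
gripper_force: 0.0
shift(tool, before turn) [ 0.  -1.2  0.3] mm rows>=0.0 turn [-0.0003 -0.0005  0.0027] rows>=0.0 | after turn shift [ 0.  -1.2  0.3]
```

```bash
python3 -m pendant '[0,-0.001,0,0,0,0,0.05,0,0,0,0,0,0,0.04,0,0,0,0,0,0,0.035,0,0,0,0,0,0,0.03,0,0,0,0,0,0,0.027,0,0,0,0,0,0,0.024,0,0,0,0,0,0,0.015,0,0,0,0,0,0,0.015,0,0,0,0,0,0,0.015,0,0,0,0,0,0,0.015]' 10
python3 -m pendant '[0,0,0,0,0,0,0.015,0,0,0,0,0,0,0.015]' 30
python3 - <<'E'
from h import *
st=observe();F=frame(st);yaw=np.arctan2(F[1,0],F[0,0]);print(np.degrees(yaw)-90)
im,c,_=snap("top","t8");cv2.imwrite("pics/t8c.png",cv2.resize(im[140:270,100:300],None,fx=4,fy=4,interpolation=3))
# target for TCP: board yaw assumed tool yaw; rotate to hood yaw 7.5, park
a=np.radians(7.5);Rh=np.array([[np.cos(a),-np.sin(a)],[np.sin(a),np.cos(a)]]);hd=np.array([.6116,.477])
g=Rh.T@(st["position"][:2]-hd);print("tcp in hood",g)
E
```

```text
clock: 48.62
position: [0.5938, -0.0109, 0.0147]
ee_rot: [-2.034, -2.394, 0.001]
force: [-0.9, -0.6, 0.7]
width: 0.282
gripper_force: 10.0
clock: 48.88
position: [0.5938, -0.0109, 0.0146]
ee_rot: [-2.034, -2.394, 0.001]
force: [-2.4, -0.3, 1.7]
width: 0.278
gripper_force: 30.0
9.278455944079354
tcp in hood [-0.08134196 -0.48136386]
```

```bash
python3 -m pendant '[0,0,0,0,0,0.008,0.015,0.001,0,0,0,0,0.008,0.015,0.002,0,0,0,0,0.008,0.015,0.003,0,0,0,0,0.007,0.015,0.004,0.001,0,0,0,0,0.015,0.005,0.001,0,0,0,0,0.015,0.006,0.001,0,0,0,0,0.015,0.007,0,0,0,0,0,0.015,0.008,0,0,0,0,0,0.015,0.008,0,0,0,0,0,0.015]' 30
python3 -m pendant '[0.008,0,0,0,0,0,0.015,0.007,0,0,0,0,0,0.015,0.006,0,0,0,0,0,0.015,0.004,0,0,0,0,0,0.015,0.002,0,0,0,0,0,0.015,0,0,0,0,0,0,0.015]' 30
cat >> h.py <<'E'
def hood():
    st=observe();F=frame(st);a=np.radians(7.5);Rh=np.array([[np.cos(a),-np.sin(a)],[np.sin(a),np.cos(a)]])
    print("tcp in hood",(Rh.T@(st["position"][:2]-[.6116,.477])).round(4),"yaw rel",np.degrees(np.arctan2(F[1,0],F[0,0])).round(2)-97.5,"F hood",(Rh.T@st["force"][:2]).round(1),"goal -.070 -.266")
E
python3 - <<'E'
from h import *
hood(); im,c,_=snap("wrist","w9"); cv2.imwrite("pics/w9c.png",im)
s,_,_=snap("scene","s9")
E
```

```text
clock: 50.18
position: [0.5911, 0.0339, 0.0148]
ee_rot: [-2.071, -2.362, -0.0]
force: [0.9, -2.5, -2.2]
width: 0.284
gripper_force: 30.0
clock: 50.92
position: [0.5876, 0.0604, 0.0147]
ee_rot: [-2.071, -2.362, -0.0]
force: [-0.7, -0.5, -2.5]
width: 0.284
gripper_force: 30.0
tcp in hood [-0.0782 -0.4099] yaw rel 0.010000000000005116 F hood [-0.8 -0.4] goal -.070 -.266
```

```bash
python3 -m pendant '[0.002,0,0,0,0,0,0.015,0.004,0,0,0,0,0,0.015,0.006,0,0,0,0,0,0.015,0.008,0,0,0,0,0,0.015,0.008,0,0,0,0,0,0.015,0.008,0,0,0,0,0,0.015,0.008,0,0,0,0,0,0.015,0.008,0,0,0,0,0,0.015,0.008,0,0,0,0,0,0.015,0.008,0,0,0,0,0,0.015]' 30
python3 -m pendant '[0.008,0,0,0,0,0,0.015,0.008,0,0,0,0,0,0.015,0.008,0,0,0,0,0,0.015,0.008,0,0,0,0,0,0.015,0.008,0,0,0,0,0,0.015,0.008,0,0,0,0,0,0.015,0.006,0,0,0,0,0,0.015,0.004,0,0,0,0,0,0.015,0.002,0,0,0,0,0,0.015,0,0,0,0,0,0,0.015]' 30
python3 - <<'E'
from h import *
hood()
E
```

```text
clock: 52.28
position: [0.5787, 0.1279, 0.0147]
ee_rot: [2.071, 2.362, -0.0]
force: [-0.0, -2.8, -2.2]
width: 0.282
gripper_force: 30.0
clock: 53.52
position: [0.5708, 0.1873, 0.0147]
ee_rot: [-2.071, -2.362, -0.0]
force: [-0.2, -0.6, -3.2]
width: 0.281
gripper_force: 30.0
tcp in hood [-0.0782 -0.2819] yaw rel 0.010000000000005116 F hood [-0.3 -0.6] goal -.070 -.266
```

```bash
python3 -m pendant '[0.002,0,0,0,0,0,0.015,0.004,0,0,0,0,0,0.015,0.003,0,0,0,0,0,0.015,0.002,0,0,0,0,0,0.015,0.001,0,0,0,0,0,0.015,0,0,0,0,0,0,0.015]' 30
python3 -m pendant '[0.001,0,0,0,0,0,0.015,0.001,0,0,0,0,0,0.015,0,0,0,0,0,0,0.015]' 30
python3 -m pendant '[0.001,0,0,0,0,0,0.015,0,0,0,0,0,0,0.015]' 30
python3 - <<'E'
from h import *
hood()
E
```

```text
clock: 54.28
position: [0.5693, 0.1991, 0.0148]
ee_rot: [-2.071, -2.362, -0.0]
force: [0.3, -1.7, -2.2]
width: 0.281
gripper_force: 30.0
clock: 54.65
position: [0.5691, 0.2008, 0.0147]
ee_rot: [-2.071, -2.362, 0.0]
force: [0.7, -2.7, -1.9]
width: 0.282
gripper_force: 30.0
clock: 54.9
position: [0.569, 0.2019, 0.0147]
ee_rot: [-2.071, -2.362, -0.0]
force: [0.3, -2.7, -3.2]
width: 0.276
gripper_force: 30.0
tcp in hood [-0.0782 -0.2672] yaw rel 0.010000000000005116 F hood [-0.1 -2.7] goal -.070 -.266
```

Free sliding friction is about 2–3 N; creep on to find the far fence.

```bash
python3 -m pendant '[0.001,0,0,0,0,0,0.015,0,0,0,0,0,0,0.015]' 30
python3 -m pendant '[0.001,0,0,0,0,0,0.015,0,0,0,0,0,0,0.015]' 30
python3 -m pendant '[0.001,0,0,0,0,0,0.015,0,0,0,0,0,0,0.015]' 30 | head -4
```

```text
clock: 55.15
position: [0.5689, 0.2029, 0.0147]
ee_rot: [-2.071, -2.362, -0.0]
force: [0.5, -1.3, -2.6]
width: 0.281
gripper_force: 30.0
clock: 55.4
position: [0.5687, 0.2039, 0.0147]
ee_rot: [-2.071, -2.362, -0.0]
force: [0.1, -2.2, -3.0]
width: 0.279
gripper_force: 30.0
clock: 55.65
position: [0.5686, 0.2048, 0.0147]
ee_rot: [-2.071, -2.362, 0.0]
force: [0.6, -2.3, -2.0]
```

```bash
python3 -m pendant '[0.001,0,0,0,0,0,0.015,0,0,0,0,0,0,0.015]' 30| head -4
python3 -m pendant '[0.001,0,0,0,0,0,0.015,0,0,0,0,0,0,0.015]' 30| head -4
python3 - <<'E'
from h import *
hood()
E
```

```text
clock: 55.9
position: [0.5685, 0.2048, 0.0146]
ee_rot: [2.072, 2.361, -0.002]
force: [0.3, -4.6, -0.9]
clock: 56.15
position: [0.5685, 0.2048, 0.0146]
ee_rot: [2.072, 2.36, -0.003]
force: [-0.0, -7.5, 1.1]
tcp in hood [-0.0783 -0.2642] yaw rel -0.060000000000002274 F hood [-1.  -7.4] goal -.070 -.266
```

```bash
python3 -m pendant '[-0.001,0.001,0,0,0,0,0.015,0,0.001,0,0,0,0,0.015,0,0.001,0,0,0,0,0.015,0,0.001,0,0,0,0,0.015,0,0.001,0,0,0,0,0.015,0,0,0,0,0,0,0.015]' 30|head -4
python3 -m pendant '[0,0.001,0,0,0,0,0.015,0,0,0,0,0,0,0.015]' 30|head -4
python3 -m pendant '[0,0.001,0,0,0,0,0.015,0,0,0,0,0,0,0.015]' 30|head -4
python3 - <<'E'
from h import *
hood()
E
```

```text
clock: 56.9
position: [0.5716, 0.2046, 0.0146]
ee_rot: [2.07, 2.363, -0.007]
force: [-7.2, -8.9, 7.5]
clock: 57.15
position: [0.5724, 0.2045, 0.0146]
ee_rot: [2.07, 2.363, -0.008]
force: [-7.6, -8.0, 9.0]
clock: 57.4
position: [0.5732, 0.2044, 0.0146]
ee_rot: [2.07, 2.363, -0.009]
force: [-9.8, -9.6, 9.7]
tcp in hood [-0.0737 -0.2652] yaw rel 0.06999999999999318 F hood [-11.   -8.3] goal -.070 -.266
```

```bash
python3 -m pendant '[-0.0015,0,-0.0003,0,0,0,0.015,0,0,0,0,0,0,0.015]' 30|head -4
python3 -m pendant '[0,0.001,0,0,0,0,0.015,0,0,0,0,0,0,0.015]' 30|head -4
python3 - <<'E'
from h import *
hood()
E
```

```text
clock: 57.65
position: [0.5746, 0.2048, 0.0147]
ee_rot: [-2.07, -2.363, 0.003]
force: [-3.0, -3.9, -1.7]
clock: 57.9
position: [0.5754, 0.2047, 0.0147]
ee_rot: [-2.07, -2.363, 0.004]
force: [-4.4, -5.1, 0.7]
tcp in hood [-0.0714 -0.2653] yaw rel 0.060000000000002274 F hood [-5.  -4.5] goal -.070 -.266
```

```bash
python3 -m pendant '[-0.0005,0.001,0,0,0,0,0.015,0,0,0,0,0,0,0.015]' 30|head -4
python3 -m pendant '[0,0.001,0,0,0,0,0.015,0,0,0,0,0,0,0.015]' 30|head -4
python3 -m pendant '[0,0.001,0,0,0,0,0.015,0,0,0,0,0,0,0.015]' 30|head -4
python3 - <<'E'
from h import *
hood()
E
```

```text
clock: 58.15
position: [0.5773, 0.2054, 0.0149]
ee_rot: [-2.07, -2.362, 0.0]
force: [-2.5, -2.2, -2.6]
clock: 58.4
position: [0.5781, 0.2053, 0.0148]
ee_rot: [-2.07, -2.362, 0.001]
force: [-5.0, -1.6, -3.0]
clock: 58.65
position: [0.5783, 0.2053, 0.0147]
ee_rot: [-2.07, -2.362, 0.003]
force: [-7.6, -1.9, -0.0]
tcp in hood [-0.0685 -0.2651] yaw rel 0.04999999999999716 F hood [-7.8 -0.9] goal -.070 -.266
```

```bash
python3 -m pendant '[0,0.001,0,0,0,0,0.015,0,0,0,0,0,0,0.015]' 30|head -4
python3 -m pendant '[0.001,0,0,0,0,0,0.015,0,0,0,0,0,0,0.015]' 30|head -4
python3 -m pendant '[0.001,0,0,0,0,0,0.015,0,0,0,0,0,0,0.015]' 30|head -4
python3 - <<'E'
from h import *
hood(); print(observe()["ft_torque"])
E
```

```text
clock: 58.9
position: [0.5787, 0.2051, 0.0147]
ee_rot: [-2.069, -2.362, 0.005]
force: [-10.6, -3.6, 1.2]
clock: 59.15
position: [0.5787, 0.2052, 0.0147]
ee_rot: [-2.07, -2.362, 0.006]
force: [-8.8, -5.3, 3.2]
clock: 59.4
position: [0.5787, 0.2052, 0.0147]
ee_rot: [2.071, 2.362, -0.008]
force: [-9.6, -8.1, 4.2]
tcp in hood [-0.0681 -0.2651] yaw rel 0.0 F hood [-10.5  -6.7] goal -.070 -.266
[-1.65306754  1.78531562  0.73978005]
```

```bash
python3 -m pendant '[-0.0005,-0.001,0,0,0,0,0.015,0,0,0,0,0,0,0.03,0,0,0,0,0,0,0.04,0,0,0,0,0,0,0.06,0,0,0,0,0,0,0.09,0,0,0,0,0,0,0.09,-0.005,0,-0.01,0,0,0,0.09,-0.015,0,-0.025,0,0,0,0.09,0,0,-0.005,0,0,0,0.09,0,0,0,0,0,0,0.09]' 10
python3 -m pendant '[0,0,0,0,0.17,0,0.09,0,0,0,0,0.17,0,0.09,0,0,0,0,0.17,0,0.09,0,0,0,0,0.17,0,0.09,0,0,0,0,0,0,0.09,0,0,0,0,0,0,0.09]'
python3 - <<'E'
from h import *
im,c,st=snap("wrist","w10"); hood(); print(c[3],st["position"])
a=np.radians(7.5);Rh=np.array([[np.cos(a),-np.sin(a)],[np.sin(a),np.cos(a)]]);H=lambda x,y,z:(*(np.array([.6116,.477])+Rh@[x,y]),z)
print("fence corner",proj(c,[H(0,0,.03),H(0,0,0.012),H(0,-.15,.012),H(-.14,-.15,.012),H(-.14,0,.012),H(-.14,0,.03),H(0,-.16,.03)]).round(0))
cv2.imwrite("pics/w10c.png",cv2.resize(im[0:300,60:480],(800,571),interpolation=3))
E
```

```text
clock: 60.65
position: [0.5823, 0.1871, 0.0555]
ee_rot: [2.071, 2.361, 0.002]
force: [-0.1, -0.2, -0.6]
width: 0.978
gripper_force: 0.0
clock: 61.4
position: [0.5815, 0.1881, 0.0552]
ee_rot: [-1.691, -1.93, -0.597]
force: [0.0, 2.0, -0.1]
width: 0.979
gripper_force: 0.0
tcp in hood [-0.0675 -0.2817] yaw rel 0.21999999999999886 F hood [-0.2 -0.1] goal -.070 -.266
[0.58757272 0.14807037 0.21235696] [0.58146891 0.1880843  0.05518942]
fence corner [[358. -48.]
 [354. -27.]
 [372. 106.]
 [176. 105.]
 [197. -27.]
 [193. -48.]
 [380.  99.]]
```

```bash
python3 -m pendant '[0,0,0,0,0.16,0,0.09,0,0,0,0,0.16,0,0.09,0,0,0,0,0,0,0.09,0,0,0,0,0,0,0.09]'
python3 - <<'E'
from h import *
im,c,st=snap("wrist","w11"); hood(); print(c[3],st["position"])
a=np.radians(7.5);Rh=np.array([[np.cos(a),-np.sin(a)],[np.sin(a),np.cos(a)]]);H=lambda x,y,z:(*(np.array([.6116,.477])+Rh@[x,y]),z)
print("fence corner",proj(c,[H(0,0,.03),H(0,0,0.012),H(0,-.15,.012),H(-.14,-.15,.012),H(-.14,0,.012),H(-.14,0,.03),H(0,-.16,.03)]).round(0))
cv2.imwrite("pics/w11c.png",cv2.resize(im[0:270,130:490],(800,600),interpolation=3))
E
```

```text
clock: 61.95
position: [0.5818, 0.1891, 0.0572]
ee_rot: [-1.489, -1.707, -0.813]
force: [-0.1, -0.0, 0.2]
width: 0.979
gripper_force: 0.0
tcp in hood [-0.067  -0.2815] yaw rel 0.5900000000000034 F hood [ 0.1 -0.2] goal -.070 -.266
[0.59384274 0.10263077 0.19413384] [0.58180754 0.18905217 0.05723348]
fence corner [[343.  56.]
 [341.  73.]
 [363. 163.]
 [186. 162.]
 [211.  72.]
 [209.  56.]
 [369. 152.]]
```

View pics/w11c.png

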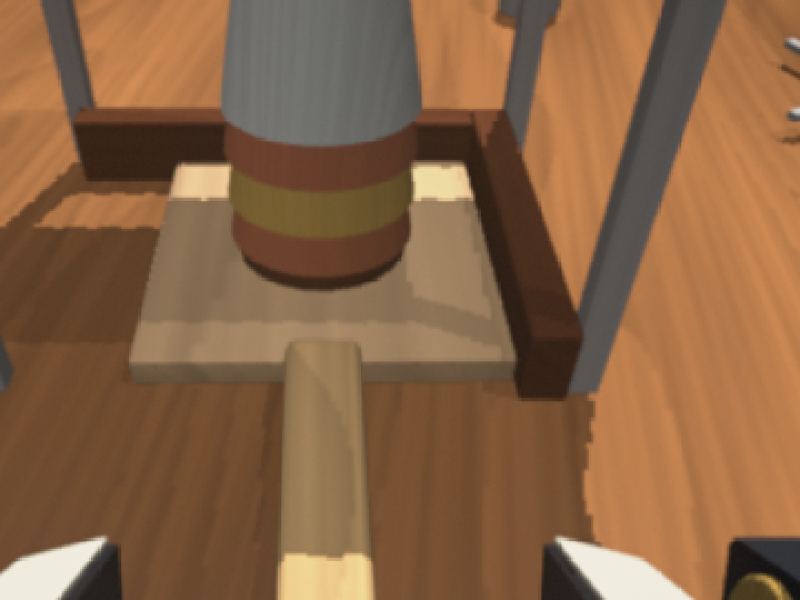

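```bash
python3 - <<'E'
from h import *
im=cv2.imread("pics/w11.png"); c=cam("wrist"); g=cv2.GaussianBlur(cv2.cvtColor(im,cv2.COLOR_BGR2HSV)[...,2].astype(float),(3,3),0)
a=np.radians(7.5);Rh=np.array([[np.cos(a),-np.sin(a)],[np.sin(a),np.cos(a)]]);toH=lambda P:(P[:,:2]-[.6116,.477])@Rh
def colscan(us,r0,r1,sg):
    o=[]
    for u in us:
        d=sg*np.diff(g[r0:r1,u]);i=int(d.argmax());o.append((u,r0+i+.5))
    return o
def rowscan(vs,c0,c1,sg):
    o=[]
    for v in vs:
        cc=c0+(c1-c0)*0; lo,hi=c0(v),c1(v); d=sg*np.diff(g[v,lo:hi]);i=int(d.argmax());o.append((lo+i+.5,v))
    return o
def rep(n,pts,z,ax):
    P=toH(plane(c,pts,z)); k=np.polyfit(P[:,1-ax],P[:,ax],1); r=P[:,ax]-np.polyval(k,P[:,1-ax]); m=abs(r)<.002
    k=np.polyfit(P[m,1-ax],P[m,ax],1); print(n,"slope deg",np.degrees(np.arctan(k[0])).round(2),"at mean",np.polyval(k,P[m,1-ax].mean()).round(4),m.sum(),len(m),"span",P[m,1-ax].min().round(3),P[m,1-ax].max().round(3))
U=lambda x:int(x/2.222+130)
far=colscan([*range(U(183),U(222),2),*range(U(422),U(460),2)],66,84,1)
rep("board far",far,.012,1)
rep("fence top front edge y=0",colscan([*range(U(100),U(218),2),*range(U(424),U(465),2)],50,62,-1),.03,1)
rep("board front top",colscan([*range(U(145),U(280),3),*range(U(370),U(505),3)],156,168,-1),.012,1)
def rs(vs,lo,hi,sg):
    o=[]
    for v in vs:
        d=sg*np.diff(g[v,lo(v):hi(v)]);o.append((lo(v)+int(d.argmax())+.5,v))
    return o
xr=lambda v:341+(363-341)*(v-73)/90
rep("board right",rs(range(80,160,3),lambda v:int(xr(v)-7),lambda v:int(xr(v)+5),-1),.012,0)
xf=lambda v:343+(369-343)*(v-56)/96
rep("fence top edge x=0",rs(range(65,145,3),lambda v:int(xf(v)-7),lambda v:int(xf(v)+5),1),.03,0)
E
```

```text
board far slope deg 1.91 at mean -0.0005 17 18 span -0.139 -0.008
fence top front edge y=0 slope deg 0.28 at mean 0.0025 37 37 span -0.176 -0.005
board front top slope deg 1.03 at mean -0.1497 42 42 span -0.133 -0.005
board right slope deg -0.98 at mean -0.0008 27 27 span -0.144 -0.015
fence top edge x=0 slope deg -0.15 at mean 0.0009 27 27 span -0.148 -0.019
```

```bash
python3 -m pendant '[0,0,0,0,-0.16,0,0.09,0,0,0,0,-0.16,0,0.09,0,0,0,0,-0.17,0,0.09,0,0,0,0,-0.17,0,0.09,0,0,0,0,-0.17,0,0.09,0,0,0,0,-0.17,0,0.09,0,0,0,0,0,0,0.09,0,0,0,0,0,0,0.09]' 30
python3 - <<'E'
from h import *
hood(); a=np.radians(8.2);o=np.array([.6116,.477]);Rh=R.from_euler("z",7.5,degrees=True).as_matrix()[:2,:2]
go(*(o+Rh@[-.0681,-.2652]),.0147,np.radians(98.0))
E
```

```text
clock: 63.0
position: [0.5819, 0.1893, 0.0582]
ee_rot: [2.064, 2.364, 0.006]
force: [0.6, -0.9, -0.4]
width: 0.977
gripper_force: 0.0
tcp in hood [-0.0669 -0.2814] yaw rel 0.25 F hood [ 0.5 -1. ] goal -.070 -.266
shift(tool, before turn) [16.2 -1.3 43.5] mm rows>=0.7 turn [ 0.0052 -0.     -0.0044] rows>=0.0 | after turn shift [16.2 -1.  43.5]
```

```bash
python3 -m pendant '[0.01,-0.001,0,0.005,0,-0.004,0.09,0.006,0,0.02,0,0,0,0.09,0,0,0.018,0,0,0,0.09,0,0,0.0055,0,0,0,0.09,0,0,0,0,0,0,0.05,0,0,0,0,0,0,0.035,0,0,0,0,0,0,0.03,0,0,0,0,0,0,0.027,0,0,0,0,0,0,0.015,0,0,0,0,0,0,0.015]' 10
python3 -m pendant '[0,0,0,0,0,0,0.015,0,0,0,0,0,0,0.015,0,0,0,0,0,0,0.015]' 30
python3 -m pendant '[0,0,0,0,0,0.008,0.015,0,0,0,0,0,0.008,0.015,0,0,0,0,0,0.008,0.015,0,0,0,0,0,0,0.015]' 30 | head -4
python3 - <<'E'
from h import *
hood(); print(observe()["ft_torque"])
E
```

```text
clock: 64.25
position: [0.5806, 0.2023, 0.0114]
ee_rot: [-2.067, -2.363, 0.002]
force: [3.0, 0.3, 5.8]
width: 0.382
gripper_force: 2.7
clock: 64.62
position: [0.5798, 0.2019, 0.0114]
ee_rot: [-2.066, -2.364, 0.005]
force: [1.4, -1.4, 9.3]
width: 0.282
gripper_force: 31.7
clock: 65.12
position: [0.5794, 0.2019, 0.0114]
ee_rot: [-2.093, -2.34, 0.006]
force: [-0.1, -0.8, 10.4]
tcp in hood [-0.0678 -0.2686] yaw rel -1.1099999999999994 F hood [-0.2 -0.8] goal -.070 -.266
[-0.36847136 -0.26464518  0.88762015]
```

```bash
python3 -m pendant '[0,0,0,0,0,-0.012,0.04,0,0,0,0,0,-0.012,0.06,0,0,-0.002,0,0,0,0.06,0,0,-0.002,0,0,0,0.06,0,0,0,0,0,0,0.035,0,0,0,0,0,0,0.03,0,0,0,0,0,0,0.027,0,0,0,0,0,0,0.015,0,0,0,0,0,0,0.015,0,0,0,0,0,0,0.015]' 10
python3 -m pendant '[0,0,0,0,0,0,0.015,0,0,0,0,0,0,0.015]' 30
python3 - <<'E'
from h import *
hood(); print(observe()["ft_torque"])
E
```

```text
clock: 66.38
position: [0.5787, 0.2025, 0.0154]
ee_rot: [-2.064, -2.364, 0.006]
force: [0.6, 0.3, -2.2]
width: 0.278
gripper_force: 10.0
clock: 66.62
position: [0.5786, 0.2025, 0.0154]
ee_rot: [-2.064, -2.364, 0.006]
force: [-0.7, -0.9, -1.9]
width: 0.279
gripper_force: 30.0
tcp in hood [-0.0686 -0.2679] yaw rel 0.23999999999999488 F hood [-0.8 -0.8] goal -.070 -.266
[-0.01121861 -0.05645903  0.13266463]
```

```bash
python3 -m pendant '[0,0,0,0,0,0.007,0.015,0,0,0,0,0,0.007,0.015,0,0,0,0,0,0,0.015]' 30 | head -4
python3 -m pendant '[0.001,0,0,0,0,0,0.015,0.001,0,0,0,0,0,0.015,0,0,0,0,0,0,0.015]' 30 | head -4
python3 -m pendant '[0.001,0,0,0,0,0,0.015,0,0,0,0,0,0,0.015]' 30 | head -4
python3 - <<'E'
from h import *
hood(); print(observe()["ft_torque"])
E
```

```text
clock: 67.0
position: [0.5782, 0.2025, 0.0154]
ee_rot: [-2.08, -2.349, 0.007]
force: [-2.9, -0.2, 0.3]
clock: 67.38
position: [0.5783, 0.2028, 0.0154]
ee_rot: [-2.083, -2.349, 0.01]
force: [-4.6, -5.2, 2.9]
clock: 67.62
position: [0.5781, 0.2031, 0.0154]
ee_rot: [-2.083, -2.349, 0.011]
force: [-3.9, -7.2, 5.2]
tcp in hood [-0.0689 -0.2672] yaw rel -0.6400000000000006 F hood [-4.8 -6.6] goal -.070 -.266
[-1.5442358   0.70545533  0.6607782 ]
```

```bash
python3 -m pendant '[0.001,0.0005,0,0,0,0.003,0.015,0,0,0,0,0,0,0.015]' 30 | head -4
python3 -m pendant '[0.001,0.0005,0,0,0,0,0.015,0,0,0,0,0,0,0.015]' 30 | head -4
python3 - <<'E'
from h import *
hood(); print(observe()["ft_torque"])
E
python3 -m pendant '[-0.0025,-0.001,0,0,0,-0.006,0.015,0,0,0,0,0,0,0.015,0,0,0,0,0,0,0.015]' 30 | head -4
python3 - <<'E'
from h import *
hood(); print(observe()["ft_torque"])
E
```

```text
clock: 67.88
position: [0.5782, 0.2031, 0.0154]
ee_rot: [-2.088, -2.346, 0.014]
force: [-5.4, -10.7, 8.5]
clock: 68.12
position: [0.5782, 0.2032, 0.0154]
ee_rot: [-2.088, -2.346, 0.017]
force: [-7.6, -13.3, 11.1]
tcp in hood [-0.0688 -0.2671] yaw rel -0.8499999999999943 F hood [ -9.3 -12.2] goal -.070 -.266
[-2.79286823  1.43479541  0.62386595]
clock: 68.5
position: [0.5781, 0.2031, 0.0154]
ee_rot: [-2.08, -2.352, 0.01]
force: [-3.5, -6.1, 5.5]
tcp in hood [-0.069  -0.2672] yaw rel -0.46999999999999886 F hood [-4.3 -5.6] goal -.070 -.266
[-1.41792915  0.70231562  0.49750002]
```

```bash
python3 -m pendant '[-0.001,-0.0006,0,0,0,0,0.015,0,0,0,0,0,0,0.015]' 30 | head -4
python3 -m pendant '[0,0,0,0,0,0,0.027,0,0,0,0,0,0,0.03,0,0,0,0,0,0,0.04,0,0,0,0,0,0,0.06,0,0,0,0,0,0,0.09,0,0,-0.005,0,0,0,0.09,-0.005,0,-0.015,0,0,0,0.09,-0.01,0,-0.02,0,0,0,0.09,0,0,0,0,0,0,0.09]' 10 | head -4
python3 -m pendant '[0,0,0,0,0.17,0,0.09,0,0,0,0,0.17,0,0.09,0,0,0,0,0.17,0,0.09,0,0,0,0,0.17,0,0.09,0,0,0,0,0.16,0,0.09,0,0,0,0,0.16,0,0.09,0,0,0,0,0,0,0.09,0,0,0,0,0,0,0.09,0,0,0,0,0,0,0.09]' | head -4
cat > sq.py <<'E'
from h import *
import sys
im,c,st=snap("wrist",sys.argv[1]); g=cv2.GaussianBlur(cv2.cvtColor(im,cv2.COLOR_BGR2HSV)[...,2].astype(float),(3,3),0)
Rh=R.from_euler("z",7.5,degrees=True).as_matrix()[:2,:2];o=np.array([.6116,.477])
def edge(n,a,b,z,ax,sg,ex=None,w=8):
    "edge along hood points a..b at height z; scan across in the image, sign sg of V along + (down / right)"
    pts=[]
    for t in np.linspace(0,1,45):
        q=np.array(a)+t*(np.array(b)-a)
        if ex and ex[0]<q[1-ax]<ex[1]: continue
        u,v=proj(c,[(*(o+Rh@q),z)])[0].round().astype(int)
        L=g[v-w:v+w,u] if ax else g[v,u-w:u+w]
        if len(L)<2*w: continue
        i=int((sg*np.diff(L)).argmax()); pts.append((u,v-w+i+.5) if ax else (u-w+i+.5,v))
    P=(plane(c,pts,z)[:,:2]-o)@Rh; k=np.polyfit(P[:,1-ax],P[:,ax],1); m=np.abs(P[:,ax]-np.polyval(k,P[:,1-ax]))<.002
    k=np.polyfit(P[m,1-ax],P[m,ax],1); y=np.degrees(np.arctan(k[0]))*(1 if ax else -1)
    print(n,"yaw %.2f"%y,"pos %.4f"%np.polyval(k,-.07),m.sum(),len(m))
edge("board far ",(-.135,0),(-.006,0),.012,1,1,(-.12,-.02),7)
edge("fence far ",(-.17,0),(-.004,0),.03,1,-1,(-.125,-.02),6)
edge("board front",(-.13,-.15),(-.006,-.15),.012,1,-1,(-.09,-.05),6)
edge("board right",(0,-.14),(0,-.015),.012,0,-1,None,6)
edge("fence right",(0,-.145),(0,-.015),.03,0,1,None,6)
E
python3 sq.py w12
```

```text
clock: 68.75
position: [0.578, 0.2031, 0.0154]
ee_rot: [-2.079, -2.352, 0.007]
force: [-1.9, -4.6, 0.0]
clock: 69.88
position: [0.5818, 0.188, 0.0581]
ee_rot: [-2.082, -2.352, 0.002]
force: [-0.0, 0.4, -0.2]
clock: 71.0
position: [0.5801, 0.1905, 0.058]
ee_rot: [-1.498, -1.7, -0.813]
force: [0.8, 0.2, 0.3]
board far  yaw 1.18 pos -0.0013 11 11
fence far  yaw 0.01 pos 0.0017 17 17
board front yaw 0.53 pos -0.1499 31 31
board right yaw 0.60 pos -0.0009 45 45
fence right yaw -0.06 pos 0.0005 45 45
```

```bash
python3 -m pendant '[0,0,0,0,-0.16,0,0.09,0,0,0,0,-0.16,0,0.09,0,0,0,0,-0.17,0,0.09,0,0,0,0,-0.17,0,0.09,0,0,0,0,-0.17,0,0.09,0,0,0,0,-0.17,0,0.09,0,0,0,0,0,0,0.09,0,0,0,0,0,0,0.09]' 30 | head -2
python3 - <<'E'
from h import *
hood(); o=np.array([.6116,.477]);Rh=R.from_euler("z",7.5,degrees=True).as_matrix()[:2,:2]
go(*(o+Rh@[-.0688,-.267]),.0155,np.radians(97.9))
E
```

```text
clock: 72.05
position: [0.5798, 0.1906, 0.0574]
tcp in hood [-0.0689 -0.2798] yaw rel -0.21999999999999886 F hood [-0.6 -1. ] goal -.070 -.266
shift(tool, before turn) [12.8  0.1 41.9] mm rows>=0.7 turn [-0.0021 -0.0001 -0.0109] rows>=0.1 | after turn shift [12.8  0.2 41.9]
```

```bash
python3 -m pendant '[0.01,0,0,-0.002,0,-0.011,0.09,0.003,0,0.02,0,0,0,0.09,0,0,0.015,0,0,0,0.09,0,0,0.0045,0,0,0,0.09,0,0,0,0,0,0,0.05,0,0,0,0,0,0,0.035,0,0,0,0,0,0,0.03,0,0,0,0,0,0,0.027,0,0,0,0,0,0,0.015,0,0,0,0,0,0,0.015]' 10 | head -2
python3 -m pendant '[0,0,0,0,0,0,0.015,0,0,0,0,0,0,0.015,0,0,0,0,0,0,0.015]' 30
python3 - <<'E'
from h import *
hood(); print(observe()["ft_torque"])
E
```

```text
clock: 73.3
position: [0.5783, 0.202, 0.0161]
clock: 73.68
position: [0.5782, 0.202, 0.016]
ee_rot: [-2.065, -2.365, 0.004]
force: [-0.0, -1.1, 1.4]
width: 0.279
gripper_force: 30.0
tcp in hood [-0.069  -0.2683] yaw rel 0.23999999999999488 F hood [-0.2 -1.1] goal -.070 -.266
[-0.09322035 -0.07785646  0.10126678]
```

```bash
python3 -m pendant '[0,0,0,0,0,0.01,0.015,0,0,0,0,0,0.01,0.015,0,0,0,0,0,0.01,0.015,0,0,0,0,0,0,0.015]' 30 | sed -n 2,4p
python3 -m pendant '[0.001,0.0005,0,0,0,0.005,0.015,0.0005,0,0,0,0,0,0.015,0,0,0,0,0,0,0.015]' 30 | sed -n 2,4p
python3 - <<'E'
from h import *
hood(); print(observe()["ft_torque"])
E
```

```text
position: [0.5776, 0.2019, 0.016]
ee_rot: [-2.1, -2.334, 0.005]
force: [-4.6, -1.7, 6.4]
position: [0.5776, 0.202, 0.016]
ee_rot: [-2.107, -2.329, 0.009]
force: [-6.4, -6.3, 9.6]
tcp in hood [-0.0696 -0.2683] yaw rel -1.7800000000000011 F hood [-7.2 -5.4] goal -.070 -.266
[-1.20697262  1.28739995  0.94862452]
```

```bash
python3 -m pendant '[0.001,0.001,0,0,0,0.004,0.015,0,0,0,0,0,0,0.015]' 30 | sed -n 2,4p
python3 -m pendant '[0.001,0,0,0,0,0.004,0.015,0,0,0,0,0,0,0.015]' 30 | sed -n 2,4p
python3 - <<'E'
from h import *
hood(); print(observe()["ft_torque"])
E
python3 -m pendant '[-0.002,-0.001,0,0,0,0,0.015,0,0,0,0,0,0,0.015]' 30 | sed -n 2,4p
python3 -m pendant '[0,0,0,0,0,0,0.027,0,0,0,0,0,0,0.03,0,0,0,0,0,0,0.04,0,0,0,0,0,0,0.06,0,0,0,0,0,0,0.09,0,0,-0.005,0,0,0,0.09,-0.005,0,-0.015,0,0,-0.01,0.09,-0.01,0,-0.02,0,0,-0.012,0.09,0,0,0,0,0,0,0.09]' 10 | sed -n 2,4p
python3 -m pendant '[0,0,0,0,0.17,0,0.09,0,0,0,0,0.17,0,0.09,0,0,0,0,0.17,0,0.09,0,0,0,0,0.17,0,0.09,0,0,0,0,0.16,0,0.09,0,0,0,0,0.16,0,0.09,0,0,0,0,0,0,0.09,0,0,0,0,0,0,0.09,0,0,0,0,0,0,0.09]' | sed -n 2,4p
python3 sq.py w13
```

```text
position: [0.5776, 0.2019, 0.0159]
ee_rot: [-2.112, -2.324, 0.013]
force: [-11.3, -8.8, 14.4]
position: [0.5776, 0.202, 0.0159]
ee_rot: [-2.118, -2.319, 0.014]
force: [-11.1, -10.7, 15.7]
tcp in hood [-0.0696 -0.2682] yaw rel -2.299999999999997 F hood [-12.4  -9.1] goal -.070 -.266
[-2.38688965  2.062487    0.87127882]
position: [0.5776, 0.202, 0.016]
ee_rot: [-2.117, -2.319, 0.009]
force: [-5.8, -4.6, 9.7]
position: [0.5818, 0.1879, 0.0583]
ee_rot: [2.093, 2.343, 0.001]
force: [0.4, 0.5, -0.5]
position: [0.5803, 0.1902, 0.0584]
ee_rot: [-1.507, -1.695, -0.821]
force: [-1.0, -0.3, 0.4]
board far  yaw 1.01 pos -0.0008 11 11
fence far  yaw 0.31 pos 0.0017 17 17
board front yaw 0.18 pos -0.1497 31 31
board right yaw 0.47 pos -0.0006 45 45
fence right yaw -0.04 pos 0.0006 45 45
```

```bash
python3 -m pendant '[-0.02,0,0,0,-0.16,0,0.09,-0.02,0,0,0,-0.16,0,0.09,0,0,0,0,-0.17,0,0.09,0,0,0,0,-0.17,0,0.09,0,0,0,0,-0.17,0,0.09,0,0,0,0,-0.17,0,0.09,-0.04,0,-0.03,0,0,0,0.09,-0.05,0,-0.05,0,0,0,0.09,-0.03,0,-0.05,0,0,0,0.09,0,0,0,0,0,0,0.09]' | sed -n 1,4p
python3 - <<'E'
from h import *
A,B=[cv2.imread(f"pics/w{i}.png")[:130,215:330] for i in(11,13)]
# silver / copper / brass bands at the stack centre column, and silver outline left/right columns by row
for X in (A,B):
    h=cv2.cvtColor(X,cv2.COLOR_BGR2HSV); m=(h[...,1]<60)&(h[...,2]>60)
    print([(r,*(np.nonzero(m[r])[0][[0,-1]]+215)) for r in (5,25,45)],[int(v) for v in h[60:130:5,60,0]])
a=cv2.imread("pics/sc7.png");b,_,_=snap("scene","s14")
h=cv2.cvtColor(b,cv2.COLOR_BGR2HSV);print("scene diff pot/scoop/graver area",cv2.absdiff(cv2.imread("pics/scene0.png"),b)[235:325,285:385].max(2).mean())
E
```

```text
clock: 78.85
position: [0.599, 0.0501, 0.1548]
ee_rot: [2.089, 2.337, 0.006]
force: [-0.3, 0.5, 0.1]
[(5, np.int64(234), np.int64(314)), (25, np.int64(232), np.int64(316)), (45, np.int64(230), np.int64(318))] [30, 11, 9, 9, 10, 11, 19, 20, 19, 20, 10, 10, 10, 12]
[(5, np.int64(232), np.int64(311)), (25, np.int64(230), np.int64(314)), (45, np.int64(228), np.int64(316))] [30, 30, 9, 10, 10, 10, 20, 20, 19, 19, 10, 10, 10, 11]
scene diff pot/scoop/graver area 12.298666666666668
```

```bash
python3 -c "
from cell import sign_off; print(sign_off())"
```

```text
the job is handed in; nothing more can be done
None
```

I handed the job in at about 79 s: all four beakers present (two copper, one brass, one silver) are nested upright and loose on the cone, and the board is back under the hood against both fences, within about 0.5° and 1–2 mm by the last wrist picture; I made no contact with the pot, scoop, graver or green look-alikes, though I did not confirm by eye at the end that they had stayed put.

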